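# Meter four gift tubes from the stall's hopper

### The arm

A 7-joint arm with a two-finger parallel gripper is mounted at the origin on the work surface. World frame = base frame: x ahead of the robot, y to its left, z up, the work surface at z = 0. Lengths are in m, angles in rad, forces in N, time in s.
With the tool pointing down it reaches from about 0.4 to 0.85 m from the base axis. Payload 10.4 kg.
Tool frame: the origin (TCP) lies between the finger pads; the fingertips stand tips_ahead ahead of it and the grasp point (between the pads) lies 11 mm behind it (tips_ahead is the distance from the TCP to the fingertips, in m); z points along the fingers, x is the direction in which the jaws open and shut, and the axes are right-handed (so a half turn about z gives the same grasp; the last joint's range is limited). The gripper opens to 87 mm and grips with 3 to 60 N. Pads are 19 mm wide; open, the fingers measure 117 mm over their backs; the gripper's body (75 mm by 190 mm) begins 51 mm behind the grasp point.
Start: joints at [-1.31, 0.332, -0.065, 1.46, 0.022, 1.35, -0.088], TCP at [0.175, 0.6, 0.198] pointing down, gripper open.
Joint ranges: [-2.6, 2.6], [-0.5, 2.12], [-1.47, 1.34], [0.16, 2.42], [-1.27, 4.41], [0.06, 2.06], [-2.6, 2.6]. Speed limits (rad/s): [2.22, 2.22, 2.79, 2.79, 3.14, 3.14, 3.14].

### API

Orientations are given as a unit quaternion [x, y, z, w].
In Python, from bench import read_state, camera, close_job, tips_ahead gives the robot as it stands.
- The arm moves only by the tool arm_command, never from a script. Its argument "commands" is a list that holds one entry, the list of rows, each a list of 7 numbers: the turn, a rotation vector about the tool's x, y, z in rad, then the shift along the tool's x, y, z in m, then the opening in per cent of the stroke, from 0 (shut) to 100 (fully open). In form: [[[rx, ry, rz, x, y, z, claw], ...]]. A call has 1 to 20 rows; each row shifts and turns the commanded pose from where the row before left it, along the tool's axes as they then stand; what a row does not reach is not made up. A row lasts 1/8 s, in which the tool goes at most 62.5 mm and 10.7 degrees, less where a joint would pass 70% of its speed; a pose out of reach is approached as far as the arm can. A call with a gripper value outside its range is refused whole. The fingers move at their own pace and stop on an object; "newtons" is the grip in N (left out, the last holds). Time passes only in rows, so rows that do not move let the fingers close. It gives the time, the measured TCP pose, the force and the opening at its end, in the units of the state.
- read_state(): the state, without advancing time (a new reading comes with each control period).
- camera(name): name is "scene" or "top"; returns a dict with "frame" (480x640x3 uint8, red, green, blue), "vfov" (degrees; the focal length in pixels is half the picture's height over the tangent of half this angle, whatever the lens; pixels are square), "cx", "cy" (the principal point, pixels), "R" (3x3) and "t" (3): a world point X has camera coordinates R X + t. Camera axes: x right, y down, z forward; pixel columns grow to the right and rows downward; lengths in m; the calibration is good to about 2 mm. A picture is of the moment at which its call begins. There is no depth.
- close_job(): hands the job in, once; it reports no verdict.
The state is a dict: "time": time; "joint_positions": joint angles; "joint_vel": joint speeds; "joint_torque": joint torques, N m; "ee_pos": TCP position; "eef_rot": TCP orientation; "ft_force": force on the tool from outside, world axes, zero at the start; "torque": the same for the moment, N m; "width": finger opening in m.
Only numpy, scipy, OpenCV 4.12 (cv2) and the standard library are available. Lean on these libraries where they do the work, as an engineer would, in place of code of your own. Each camera call takes 0.05 s, during which the arm holds its last target.

### The job

Four gift tubes are wanted for packing: slide the tray under the two bays of the hopper that its bottom gate uncovers first, back to the low stop rail. Then slide the gate by its tab just far enough that those two bays empty into the tray and the other two bays keep their tubes, and push the gate fully shut again. Leave the filled tray standing under the hopper, and do not disturb the other things on the counter.

Things in the scene. Friction and masses are not known exactly. Their poses are not given: they have to be found in the camera images.
- hopper: Fixed plywood and clear plastic hopper. Origin on the counter under the middle of its four bays; x from its front (robot side) to its rear, y along the bays, z up. Bays 1-4 have centres at y -66, -22, 22, 66 mm, each 40 wide in y with 4 mm walls, 90 deep (x -45 to 45), z 130 to 215 mm, open below but for the gate; each holds two tubes, one above the other.
- hopper_drop (a point): Point on the counter where the tray's centre belongs, under bays 1 and 2: at x -5, y -44 mm in the hopper's frame, axes as the hopper's; the tray stands square to it, 15 mm off either way is still good. Behind it a low stop rail (30 mm high, front face at hopper x 68 mm, y -160 to 160). Below the gate the space is free at front and sides up to z 120 mm (102 at the tab).
- hopper_lip (a point): Middle of the front edge of the hopper's clear flared mouth, at x -109, y 0, z 255 mm in the hopper's frame. The flare slopes down from here to the front wall's top (x -49, z 215 mm), 206 mm wide in y. It overhangs the gate's tab and the placed tray's handle, so both need a tool leaning back from the hopper (towards the robot) by 25 to 45 degrees from vertical.
- gate (a joint): Opening in m of the flat aluminium bottom gate: 0 shut (start 0 to 0.004), at most 0.18; slides to the hopper's +y, about 3 N friction, stays where left. Uncovers bay 1 first (-y end); a bay's tubes fall when nearly all its width is clear: bay 1 wholly clear at 0.046, bay 2 at 0.090; bay 3 starts to be uncovered at 0.094, its tubes fall near 0.125.
- gate_tab (a point): Grip point on the gate's pull tab, an upright aluminium fin in front of the hopper, 14 mm thick along y, x -130 to -46 mm and z 102 to 146 mm in the hopper's frame. The point is 18 mm behind the fin's front end, midway in height and thickness: x -112, y 10 + opening, z 124 mm in the hopper's frame. Axes as the hopper's.
- tray_mid (a point): Loose open plywood tray 142 (x) by 132 (y) by 60 mm high, walls and floor 6 mm, about 0.3 kg, its floor flat on the counter. The point is the box's centre, 30 mm above its underside; x towards its back, y to its left, z up. A handle sticks out of its front (-x) wall.
- tray_handle (a point): Grip point on the tray's wooden handle bar: 18 mm thick along the tray's y, reaching from 71 to 127 mm in front of the tray's centre, 10 to 50 mm above the counter. The point lies 105 mm in front of the tray's centre, midway in thickness, 34 mm above the counter. Axes as the tray's.
- tube1a_mid (a point): Centre of the lower cardboard gift tube of bay 1: cylinder 36 mm across and 80 mm long along its x, about 40 g; lies along the hopper's x.
- tube1b_mid (a point): Centre of the upper cardboard gift tube of bay 1: cylinder 36 mm across and 80 mm long along its x, about 40 g; lies along the hopper's x.
- tube2a_mid (a point): Centre of the lower cardboard gift tube of bay 2: cylinder 36 mm across and 80 mm long along its x, about 40 g; lies along the hopper's x.
- tube2b_mid (a point): Centre of the upper cardboard gift tube of bay 2: cylinder 36 mm across and 80 mm long along its x, about 40 g; lies along the hopper's x.
- tube3a_mid (a point): Centre of the lower cardboard gift tube of bay 3: cylinder 36 mm across and 80 mm long along its x, about 40 g; lies along the hopper's x.
- tube3b_mid (a point): Centre of the upper cardboard gift tube of bay 3: cylinder 36 mm across and 80 mm long along its x, about 40 g; lies along the hopper's x.
- tube4a_mid (a point): Centre of the lower cardboard gift tube of bay 4: cylinder 36 mm across and 80 mm long along its x, about 40 g; lies along the hopper's x.
- tube4b_mid (a point): Centre of the upper cardboard gift tube of bay 4: cylinder 36 mm across and 80 mm long along its x, about 40 g; lies along the hopper's x.
- giftbox: Bystander: closed dark gift box 94 x 94 x 53 mm, loose; origin under its centre.
- ringcone: Bystander: wooden ring cone 64 mm across its foot, 100 mm tall, loose; origin under its centre.
- plinth: Bystander: black display block 120 x 160 x 40 mm with three rings on it, loose; origin under its centre.
Not all that is in view belongs to the job. Leave any green look-alike of the part that bears tube2b_mid alone. What is shaped like the part that bears tube4b_mid but purple is not meant.

How it is judged:
By the outcome, as a careful person would: the job done as asked, in the order asked, and still so for the second after the job is handed in, with the robot touching nothing.
It also fails if it takes over 64 s, if anything falls off the work surface, if the arm or the gripper's body presses on something with over 40 N, if the wrist force passes 120 N, or if a joint passes its speed limit or range.

## Working session

There is one attempt and no reset: what is moved stays moved. The work goes in short steps, Python scripts to look and compute and a tool call to move; the robot and the scene stay as the last step left them, time stands still between calls to the robot, and variables do not carry over. Pictures are saved under pics/ and viewed, and the job is handed in when it is done.

Besides the shell and the picture viewer there is one more tool, called after "Emit:" by a JSON object that holds its "op" and its "data". arm_command: Moves the arm, as the interface text tells. Its arguments: {"type":"object","properties":{"commands":{"type":"array"},"newtons":{"type":"number"}},"required":["commands"]}

```bash
ls; mkdir -p pics
python3 - <<'E'
from bench import read_state,camera,tips_ahead
import cv2
print(tips_ahead if not callable(tips_ahead) else tips_ahead())
s=read_state()
for k,v in s.items(): print(k,v)
for n in("scene","top"):
    c=camera(n); cv2.imwrite(f"pics/{n}0.png",c["frame"][:,:,::-1]); print(n,c["vfov"],c["cx"],c["cy"],c["R"],c["t"])
E
```

```text
pics
0.008
time 0.0
joint_positions [-1.30958901  0.33285908 -0.06467688  1.46095786  0.02160447  1.34987828
 -0.08853264]
joint_vel [-0.00133544  0.000491   -0.00018679 -0.00134138  0.00154142 -0.00201182
  0.00100699]
joint_torque [ 1.77066886e-04 -6.23243308e+01  2.48804240e-02 -3.89903712e+01
 -6.14194083e-02  3.94167029e-02  1.33797616e-04]
ee_pos [0.17491192 0.5995856  0.19675399]
eef_rot [ 8.00013414e-01  5.99981702e-01 -5.38786870e-04  4.52441419e-04]
ft_force [-0.60482065 -1.24631678  0.04477006]
torque [ 0.00767016 -0.0336475   0.00345438]
width 0.08702330338533155
scene 55.95447202157846 320.3205720498477 253.39446825122715 [[-0.9019504   0.43178255 -0.00702108]
 [ 0.37014081  0.76460772 -0.52760859]
 [-0.22244381 -0.47847557 -0.84945858]] [ 0.53636534 -0.09538728  1.16258034]
top 50.90148041731338 314.5380067632751 238.82393873033567 [[-0.01238759 -0.99969102 -0.02155022]
 [-0.99828183  0.01359877 -0.05699533]
 [ 0.05727078  0.02080716 -0.99814183]] [0.00552596 0.61059635 1.15844165]
```

View pics/scene0.png

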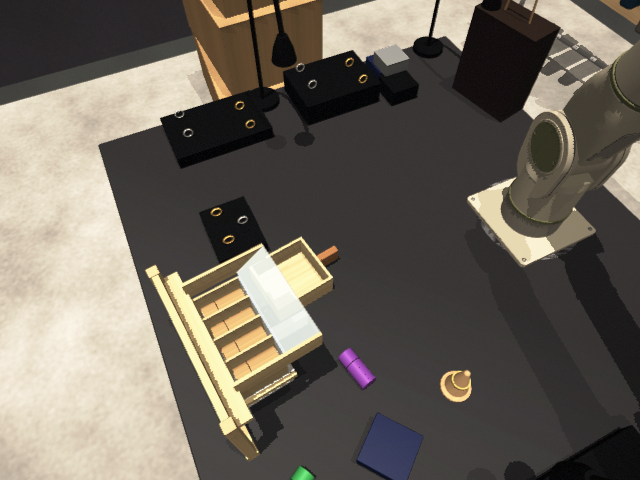

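View pics/top0.png

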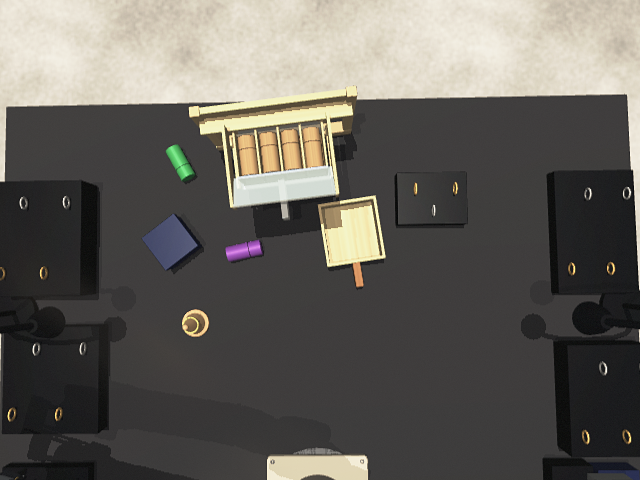

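```bash
cat > h.py <<'E'
import numpy as np,cv2
from bench import read_state,camera
from scipy.spatial.transform import Rotation as Ro
def ray(c,u,v):
    f=240/np.tan(np.radians(c["vfov"]/2)); R=np.array(c["R"]);t=np.array(c["t"])
    d=R.T@np.array([(u-c["cx"])/f,(v-c["cy"])/f,1]); o=-R.T@t
    return o,d
def onz(c,u,v,z):
    o,d=ray(c,u,v); return o+d*(z-o[2])/d[2]
def proj(c,X):
    f=240/np.tan(np.radians(c["vfov"]/2)); p=np.array(c["R"])@np.array(X)+np.array(c["t"])
    return np.array([c["cx"]+f*p[0]/p[2],c["cy"]+f*p[1]/p[2]])
def crop(fr,u0,v0,u1,v1,k,name):
    cv2.imwrite(name,cv2.resize(fr[v0:v1,u0:u1,::-1],None,fx=k,fy=k,interpolation=cv2.INTER_CUBIC))
E
python3 - <<'E'
from h import *
c=camera("top"); crop(c["frame"],185,80,395,300,3.5/1.3,"pics/t1.png")
c=camera("scene"); crop(c["frame"],140,200,380,470,2.2,"pics/s1.png")
E
```

```text
(no output)
```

View pics/t1.png

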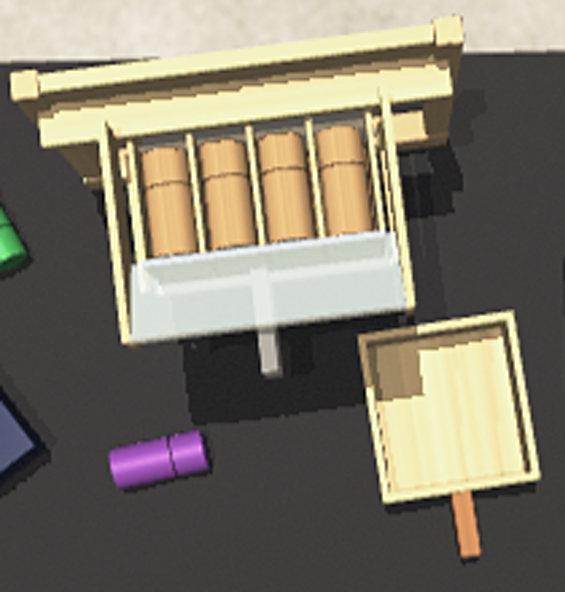

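View pics/s1.png

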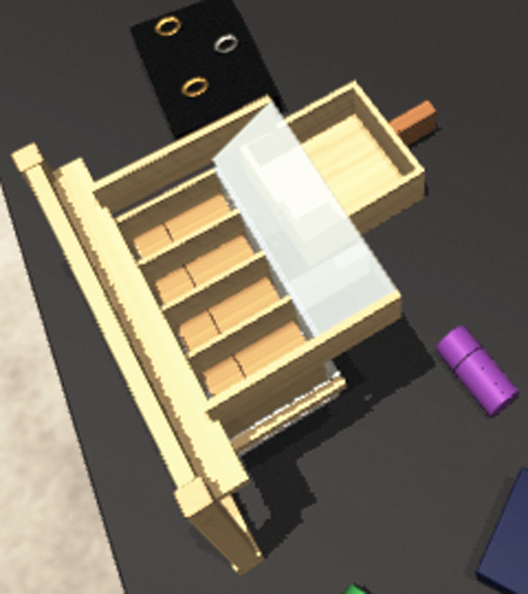

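Run:
```python
from h import *
c=camera("top"); fr=c["frame"]
np.set_printoptions(precision=4,suppress=True)
k=2.692
P=lambda a,b,z:onz(c,185+(a+.5)/k-.5,80+(b+.5)/k-.5,z)
L=P(132,340,.255);Rr=P(408,308,.255)
print("lip",L,Rr,np.linalg.norm(L-Rr),"yaw",np.degrees(np.arctan2(*(-(L-Rr)[[0,1]]*[1,-1]))), (L+Rr)/2)
print("fin front",P(270,375,.146))
print("cheek L", P(122,344,.255))
# tray
m=cv2.inRange(cv2.cvtColor(fr,cv2.COLOR_RGB2HSV),(8,40,60),(40,255,255))
m[:190]=0; m[:, :312]=0;m[:, 392:]=0;m[300:]=0
hsv=cv2.cvtColor(fr,cv2.COLOR_RGB2HSV)
print(hsv[275,359],hsv[230,350],hsv[215,322])
cs,_=cv2.findContours(m,cv2.RETR_EXTERNAL,cv2.CHAIN_APPROX_NONE)
ct=max(cs,key=cv2.contourArea)
print(cv2.boundingRect(ct))
body=np.array([p[0] for p in ct if True])
h=cv2.convexHull(ct)
print(cv2.approxPolyDP(h,3,True)[:,0])
for a,b in[(360,336),(513,313),(540,480),(386,503)]: print(P(a,b,.06))
# fov handle end z=.05
print("handle end",P(470,558,.05))
crop(fr,225,180,345,235,6,"pics/t2.png")
crop(fr,310,185,400,300,5.2,"pics/t3.png")
```

```text
lip [0.6607 0.1433 0.255 ] [ 0.6801 -0.049   0.255 ] 0.19322865166799105 yaw 5.771791719772927 [0.6704 0.0472 0.255 ]
fin front [0.6455 0.056  0.146 ]
cheek L [0.658  0.1503 0.255 ]
[ 13 137 222] [ 29  50 244] [ 18  89 109]
(317, 195, 69, 93)
[[375 195]
 [385 257]
 [363 286]
 [357 287]
 [327 266]
 [317 204]]
[ 0.6856 -0.013   0.06  ]
[ 0.703  -0.1413  0.06  ]
[ 0.5631 -0.161   0.06  ]
[ 0.5456 -0.0328  0.06  ]
handle end [ 0.4989 -0.1025  0.05  ]
```

View pics/t2.png

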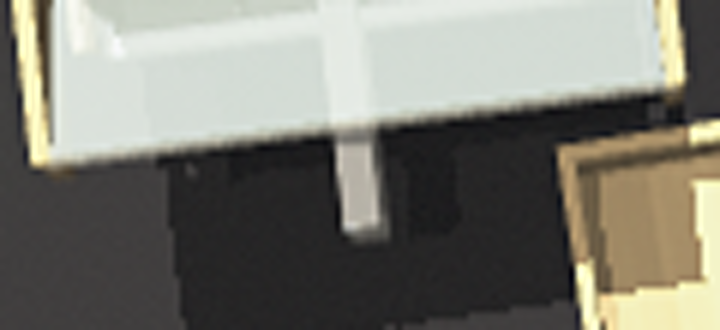

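View pics/t3.png

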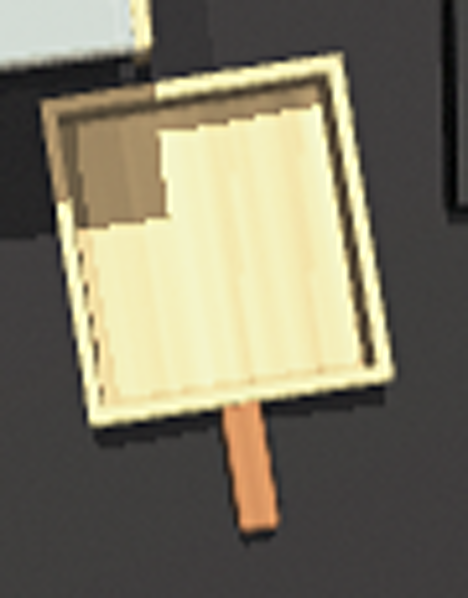

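Run:
```python
from h import *
c=camera("top"); 
np.set_printoptions(precision=4,suppress=True)
P=lambda a,b,z:onz(c,225+(a+.5)/6-.5,180+(b+.5)/6-.5,z)
L=P(36,168,.255);Rr=P(686,96,.255)
d=(L-Rr)[:2]; yaw=np.arctan2(-d[0],d[1])
print("lip",L,Rr,np.linalg.norm(d),"yaw",np.degrees(yaw),(L+Rr)/2)
f=P(364,236,.146); f2=P(355,133,.146);print("fin",f,f2,np.degrees(np.arctan2(*(f2-f)[[1,0]])))
ex=np.array([np.cos(yaw),np.sin(yaw),0]);ey=np.array([-ex[1],ex[0],0])
o1=((L+Rr)/2)+.109*ex; o2=f+.130*ex-.011*ey
print("origins",o1,o2)
T=lambda a,b,z:onz(c,310+(a+.5)/5.2-.5,185+(b+.5)/5.2-.5,z)
q=np.array([T(42,101,.06),T(343,53,.06),T(394,378,.06),T(92,427,.06)])
ctr=q.mean(0); ax=(q[0]+q[1]-q[2]-q[3])/2; ay=(q[0]+q[3]-q[1]-q[2])/2
print("tray",ctr,np.linalg.norm(ax),np.linalg.norm(ay),np.degrees(np.arctan2(ax[1],ax[0])),np.degrees(np.arctan2(-ay[0],ay[1])))
print("handle end",T(258,530,.05), "expected",ctr-ax/np.linalg.norm(ax)*.127)
# sanity: scene view lip corners and project
s=camera("scene")
o=o1.copy();o[2]=0
H=lambda x,y,z:o+x*ex+y*ey+np.array([0,0,z])
img=s["frame"].copy();it=c["frame"].copy()
for p in [(-109,103,255),(-109,-103,255),(-49,103,215),(-49,-103,215),(68,-160,30),(68,160,30),(-130,3,146),(-130,17,146),(-45,-86,215),(45,-86,215),(-45,86,215),(45,86,215)]:
    X=H(*[v/1000 for v in p])
    for im,cc in((img,s),(it,c)):
        u=proj(cc,X); cv2.circle(im,tuple(int(round(v)) for v in u),1,(255,0,0),-1)
crop(img,140,200,380,470,2.2,"pics/s2.png");crop(it,185,80,395,300,2.6,"pics/t4.png")
```

```text
lip [0.6577 0.1492 0.255 ] [ 0.6772 -0.0539  0.255 ] 0.20402950733287664 yaw 5.480094485782378 [0.6675 0.0477 0.255 ]
fin [0.6456 0.0554 0.146 ] [0.6816 0.0582 0.146 ] 4.459449752330714
origins [0.776  0.0581 0.255 ] [0.7761 0.0569 0.146 ]
tray [ 0.6256 -0.0864  0.06  ] 0.1425620230967538 0.131781971283896 7.840112829127723 8.368480872484081
handle end [ 0.4999 -0.1023  0.05  ] expected [ 0.4998 -0.1037  0.06  ]
```

View pics/s2.png

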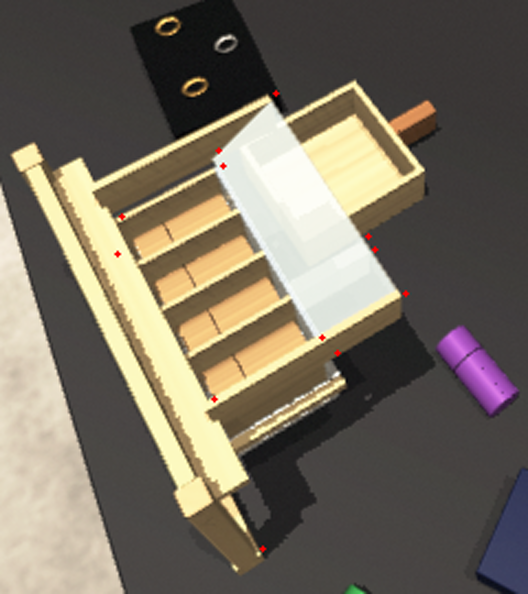

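View pics/t4.png

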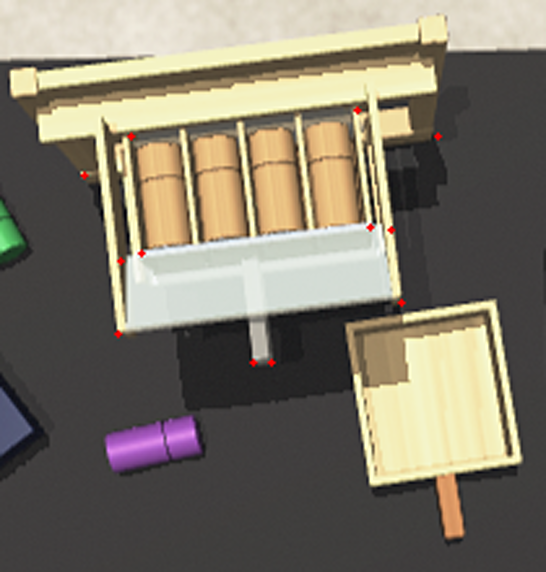

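Emit:
{"op": "arm_command", "data": {"commands": [[[0, 0, 0, -0.024, 0.035, -0.006, 100], [0, 0, 0, -0.024, 0.035, -0.006, 100], [0, 0, 0, -0.024, 0.035, -0.006, 100], [0, 0, 0, -0.024, 0.035, -0.006, 100], [0, 0, 0, -0.024, 0.035, -0.006, 100], [0, 0, 0, -0.024, 0.035, -0.006, 100], [0, 0, 0, -0.024, 0.035, -0.006, 100], [0, 0, 0, -0.024, 0.035, -0.006, 100], [0, 0, 0, -0.024, 0.035, -0.006, 100], [0, 0, -0.142, 0, 0, 0, 100], [0, 0, -0.142, 0, 0, 0, 100], [0, 0, -0.142, 0, 0, 0, 100]]]}}

```text
time: 1.85
ee_pos: [0.4169, 0.3043, 0.2516]
eef_rot: [0.653, 0.757, 0.0, -0.0]
ft_force: [-0.4, -0.6, -0.2]
width: 0.0873
```

Emit:
{"op": "arm_command", "data": {"commands": [[[0, 0, 0, -0.041, -0.006, 0.005, 100], [0, 0, 0, -0.041, -0.006, 0.005, 100], [0, 0, 0, -0.041, -0.006, 0.005, 100], [0, 0, 0, -0.041, -0.006, 0.005, 100], [0, 0, 0, -0.041, -0.006, 0.005, 100], [0, 0, 0, -0.041, -0.006, 0.005, 100], [0, 0, 0, -0.041, -0.006, 0.005, 100], [0, 0, 0, -0.041, -0.006, 0.005, 100], [0, 0, 0, -0.041, -0.006, 0.005, 100], [0, 0, 0, -0.041, -0.006, 0.005, 100], [-0.15, 0, 0, 0, 0, 0, 60], [-0.15, 0, 0, 0, 0, 0, 60], [-0.15, 0, 0, 0, 0, 0, 60], [-0.15, 0, 0, 0, 0, 0, 60], [-0.15, 0, 0, 0, 0, 0, 60], [0, 0, 0, 0, 0, 0, 60]]]}}

```text
time: 3.85
ee_pos: [0.4065, -0.1005, 0.2075]
eef_rot: [0.633, 0.74, 0.184, 0.136]
ft_force: [-0.6, -0.9, 0.2]
width: 0.0526
```

```bash
cat > g.py <<'E'
from h import *
np.set_printoptions(precision=4,suppress=True)
def to(target,label=""):
    s=read_state(); R=Ro.from_quat(s["eef_rot"]); d=np.array(target)-s["ee_pos"]
    print(label,"shift in tool axes",R.inv().apply(d))
def st():
    s=read_state(); R=Ro.from_quat(s["eef_rot"]).as_matrix()
    print("t",s["time"],"pos",s["ee_pos"],"xt",R[:,0],"zt",R[:,2],"yawx",np.degrees(np.arctan2(-R[0,0],R[1,0])),"lean",np.degrees(np.arccos(-R[2,2])),"F",s["ft_force"],"w",s["width"]); print("q",s["joint_positions"])
    return s,R
E
python3 - <<'E'
from g import *
st(); to([.4557,-.1096,.0878],"pre"); to([.5164,-.1009,.022],"grasp")
c=camera("scene");cv2.imwrite("pics/s3.png",c["frame"][:,:,::-1])
E
```

```text
t 3.85 pos [ 0.4065 -0.1005  0.2075] xt [-0.1621  0.9863  0.031 ] zt [ 0.4341  0.0995 -0.8954] yawx 9.336106149631918 lean 26.445201935675186 F [-0.5693 -0.871   0.2411] w 0.05262067901184966
q [ 0.1094 -0.4969  0.1768  2.279  -0.1653  0.9518  2.0776]
pre shift in tool axes [-0.0206 -0.0107  0.1276]
grasp shift in tool axes [-0.0239  0.015   0.2138]
```

View pics/s3.png

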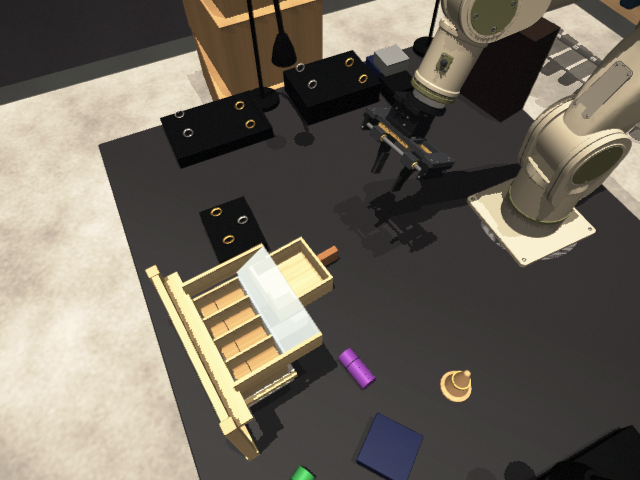

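```bash
cat >> g.py <<'E'
def ori(yaw,lean):
    y,l=np.radians(yaw),np.radians(lean)
    ex=np.array([np.cos(y),np.sin(y),0]);ey=np.array([-ex[1],ex[0],0]);u=np.array([0,0,1])
    z=np.sin(l)*ex-np.cos(l)*u
    return Ro.from_matrix(np.c_[ey,np.cross(z,ey),z])
def turn(yaw,lean,target=None):
    s=read_state(); R=Ro.from_quat(s["eef_rot"]); T=ori(yaw,lean)
    print("turn rotvec",(R.inv()*T).as_rotvec())
    if target is not None: print("then shift",T.inv().apply(np.array(target)-s["ee_pos"]))
E
python3 - <<'E'
from g import *
to([.46,-.109,.14])
E
```

```text
shift in tool axes [-0.0201  0.0156  0.0826]
```

Emit:
{"op": "arm_command", "data": {"commands": [[[0, 0, 0, -0.01, 0.008, 0.041, 60], [0, 0, 0, -0.01, 0.008, 0.041, 60], [0, 0, 0, 0, 0, 0, 60]]]}}

```text
time: 4.28
ee_pos: [0.4605, -0.1049, 0.1379]
eef_rot: [0.629, 0.744, 0.183, 0.133]
ft_force: [-0.7, 0.3, -0.3]
width: 0.052
```

Run:
```python
from g import *
st(); turn(8.1,43,[.4557,-.1096,.0878])
```

```text
t 4.275 pos [ 0.4605 -0.1049  0.1379] xt [-0.1728  0.9844  0.0327] zt [ 0.4279  0.1049 -0.8977] yawx 9.953402093682639 lean 26.140943786067506 F [-0.6999  0.3158 -0.3192] w 0.0519980878217668
q [ 0.0301 -0.2789  0.2478  2.2892 -0.2307  0.7367  2.1603]
turn rotvec [-0.2958 -0.0454  0.0081]
then shift [-0.0039 -0.0381  0.0329]
```

Emit:
{"op": "arm_command", "data": {"commands": [[[-0.148, -0.023, 0.004, 0, 0, 0, 60], [-0.148, -0.023, 0.004, 0, 0, 0, 60], [0, 0, 0, 0, 0, 0, 60]]]}}

```text
time: 4.65
ee_pos: [0.4757, -0.1115, 0.157]
eef_rot: [0.617, 0.712, 0.258, 0.214]
ft_force: [-0.2, -0.8, 0.3]
width: 0.0522
```

Run:
```python
from g import *
st(); turn(8.1,43,[.4557,-.1096,.0878]); to([.4557,-.1096,.0878]); to([.5164,-.1009,.022],"grasp")
```

```text
t 4.65 pos [ 0.4757 -0.1115  0.157 ] xt [-0.1479  0.9889  0.0134] zt [ 0.6229  0.1036 -0.7754] yawx 8.505988242477025 lean 39.157098642484314 F [-0.1774 -0.7829  0.2744] w 0.05216169836314409
q [ 0.2164 -0.3661  0.1541  2.4138 -0.5471  0.5538  2.4829]
turn rotvec [-0.0672 -0.0147 -0.0035]
then shift [ 0.0047 -0.0615  0.0373]
 shift in tool axes [ 0.0039 -0.0589  0.0414]
grasp shift in tool axes [ 0.0027 -0.0528  0.1312]
```

Emit:
{"op": "arm_command", "data": {"commands": [[[0, 0, 0, 0.003, 0.009, 0.029, 60], [0, 0, 0.17, 0, 0, 0, 60], [0, 0, 0.17, 0, 0, 0, 60], [0, 0, 0.17, 0, 0, 0, 60]]]}}

```text
time: 5.15
ee_pos: [0.4997, -0.1021, 0.1384]
eef_rot: [0.777, 0.534, 0.303, 0.139]
ft_force: [-0.1, -0.3, 0.5]
width: 0.0525
```

Run:
```python
from g import *
st()
```

```text
t 5.15 pos [ 0.4997 -0.1021  0.1384] xt [0.2466 0.9142 0.3216] zt [ 0.6188  0.1069 -0.7782] yawx -15.092945551929924 lean 38.899587965846614 F [-0.0625 -0.3016  0.4787] w 0.052461282259641445
q [ 0.262  -0.2706  0.0691  2.3957 -0.6513  0.4921  2.0375]
```

Emit:
{"op": "arm_command", "data": {"commands": [[[0, 0, 0.175, 0, 0, 0, 60], [0, 0, 0.175, 0, 0, 0, 60], [0, 0, 0.175, 0, 0, 0, 60], [0, 0, 0.175, 0, 0, 0, 60], [0, 0, 0.175, 0, 0, 0, 60], [0, 0, 0.175, 0, 0, 0, 60], [0, 0, 0.175, 0, 0, 0, 60], [0, 0, 0.175, 0, 0, 0, 60], [0, 0, 0.175, 0, 0, 0, 60], [0, 0, 0.175, 0, 0, 0, 60], [0, 0, 0.175, 0, 0, 0, 60], [0, 0, 0.175, 0, 0, 0, 60], [0, 0, 0.175, 0, 0, 0, 60], [0, 0, 0.175, 0, 0, 0, 60], [0, 0, 0.175, 0, 0, 0, 60], [0, 0, 0, 0, 0, 0, 60]]]}}

```text
time: 7.15
ee_pos: [0.4997, -0.1024, 0.1387]
eef_rot: [0.717, -0.613, 0.213, -0.256]
ft_force: [-0.5, 0.4, -0.6]
width: 0.052
```

```bash
cat >> g.py <<'E'
_o=ori
def ori(yaw,lean): return _o(yaw,lean)*Ro.from_rotvec([0,0,np.pi])
E
python3 - <<'E'
from g import *
st(); to([.4557,-.1096,.0878]); turn(8.1,43,[.5164-.06*.675,-.1009-.06*.096,.022+.06*.731])
E
```

```text
t 7.15 pos [ 0.4997 -0.1024  0.1387] xt [ 0.1584 -0.9873 -0.0089] zt [ 0.6195  0.1064 -0.7778] yawx -170.88593398137357 lean 38.94489662702652 F [-0.4878  0.3967 -0.5549] w 0.05200078167992915
q [ 0.7287 -0.251  -0.3459  2.3755 -0.861   0.5551 -0.4007]
 shift in tool axes [0.0006 0.0667 0.0115]
turn rotvec [0.0709 0.0183 0.0075]
then shift [0.0008 0.0674 0.0368]
```

Run:
```python
from g import *
to([.476,-.1067,.066])
```

```text
shift in tool axes [0.0011 0.0644 0.0414]
```

Emit:
{"op": "arm_command", "data": {"commands": [[[0, 0, 0, 0, 0.032, 0.021, 60], [0, 0, 0, 0.001, 0.032, 0.02, 60], [0.07, 0.018, 0.008, 0, 0, 0, 60], [0, 0, 0, 0, 0, 0, 60]]]}}

```text
time: 7.65
ee_pos: [0.4971, -0.1108, 0.1184]
eef_rot: [0.709, -0.61, 0.233, -0.269]
ft_force: [-0.4, 0.4, 0.2]
width: 0.0521
```

Run:
```python
from g import *
st(); turn(8.1,43,[.5164,-.1009,.022]); to([.5164,-.1009,.022])
for n in("scene","top"):
    c=camera(n)
    crop(c["frame"],*((230,180,430,330) if n=="scene" else (280,200,420,400)),4 if n=="scene" else 2.9,f"pics/{n}4.png")
```

```text
t 7.65 pos [ 0.4971 -0.1108  0.1184] xt [ 0.1484 -0.9889  0.0019] zt [ 0.6573  0.0972 -0.7474] yawx -171.46653182194711 lean 41.63802171050957 F [-0.4173  0.3534  0.153 ] w 0.05205490084029748
q [ 1.3202 -0.2682 -0.8402  2.4138 -1.2325  0.6082 -0.0262]
turn rotvec [0.0238 0.0037 0.0069]
then shift [-0.0071  0.0507  0.0845]
 shift in tool axes [-0.0071  0.0487  0.0857]
```

View pics/scene4.png

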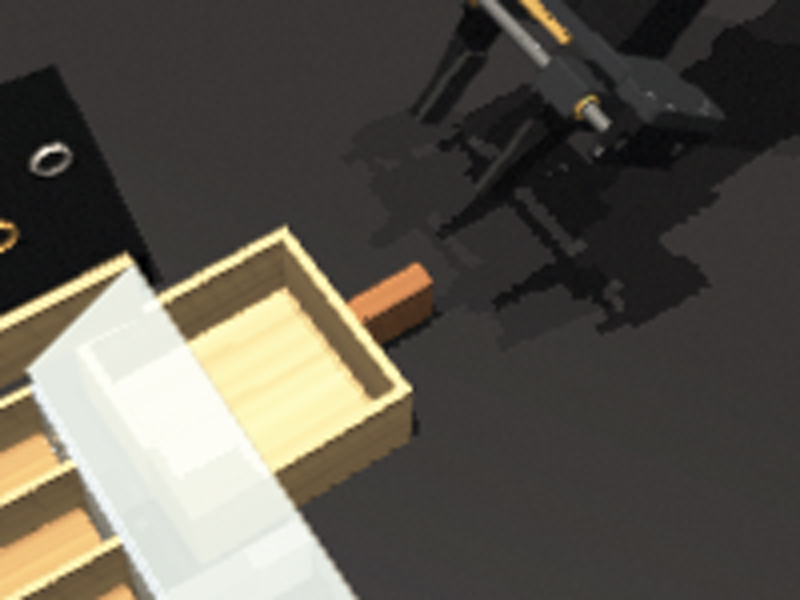

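View pics/top4.png

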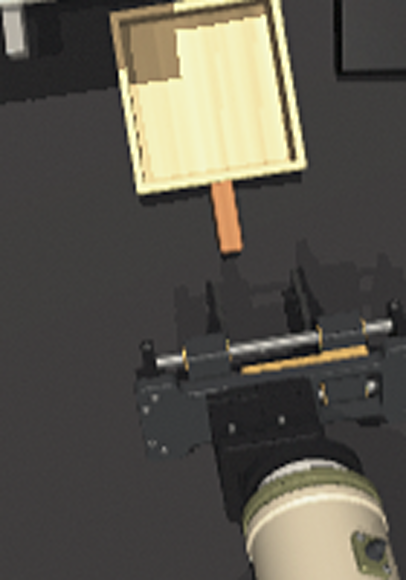

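Emit:
{"op": "arm_command", "data": {"commands": [[[-0.145, 0, 0, 0, 0, 0, 60], [-0.145, 0, 0, 0, 0, 0, 60], [0, 0, 0, 0, 0, 0, 60]]]}}

```text
time: 8.12
ee_pos: [0.5008, -0.1048, 0.1198]
eef_rot: [0.739, -0.628, 0.155, -0.186]
ft_force: [0.5, 0.2, 0.6]
width: 0.0523
```

Run:
```python
from g import *
st()
R=ori(8.1,25).as_matrix(); g=np.array([.509,-.102,.030]); t=g+.011*R[:,2]; p=t-.06*R[:,2]
print(t,p)
turn(8.1,25,p);turn(8.1,25,t); to(p)
```

```text
t 8.125 pos [ 0.5008 -0.1048  0.1198] xt [ 0.1622 -0.9867 -0.0047] zt [ 0.4632  0.0803 -0.8826] yawx -170.66584393725654 lean 28.041876713703683 F [0.5141 0.2234 0.6168] w 0.05230966999730713
q [ 1.4667 -0.2209 -1.0751  2.2186 -0.7026  0.7084 -0.5779]
[ 0.5136 -0.1013  0.02  ] [ 0.4885 -0.1049  0.0744]
turn rotvec [-0.053   0.0138  0.0172]
then shift [-0.0016  0.0303  0.036 ]
turn rotvec [-0.053   0.0138  0.0172]
then shift [-0.0016  0.0303  0.096 ]
 shift in tool axes [-0.0016  0.0321  0.0344]
```

Emit:
{"op": "arm_command", "data": {"commands": [[[-0.05, 0.014, 0.017, 0, 0, 0, 60], [0, 0, 0, -0.001, 0.015, 0.018, 60], [0, 0, 0, -0.001, 0.015, 0.018, 60], [0, 0, 0, 0, 0, 0, 60]]]}}

```text
time: 8.62
ee_pos: [0.4846, -0.104, 0.0708]
eef_rot: [0.736, -0.642, 0.14, -0.165]
ft_force: [-0.3, -0.4, -0.1]
width: 0.0523
```

Run:
```python
from g import *
st(); turn(8.1,25,[.5136,-.1013,.020]); to([.5136,-.1013,.020])
for n in("scene","top"):
    c=camera(n)
    if n=="scene": cv2.imwrite("pics/scene5.png",c["frame"][:,:,::-1])
    else: crop(c["frame"],280,200,420,400,2.9,f"pics/{n}5.png")
```

```text
t 8.625 pos [ 0.4846 -0.104   0.0708] xt [ 0.1369 -0.9906 -0.0065] zt [ 0.4181  0.0637 -0.9061] yawx -172.1321836151055 lean 25.022500314603622 F [-0.3037 -0.4323 -0.0568] w 0.052266380801917846
q [ 1.5457 -0.1229 -1.2142  2.2617 -0.5644  0.5955 -0.7037]
turn rotvec [-0.0004  0.0042 -0.0064]
then shift [ 0.0014 -0.005   0.0583]
 shift in tool axes [ 0.0016 -0.0049  0.0583]
```

View pics/scene5.png

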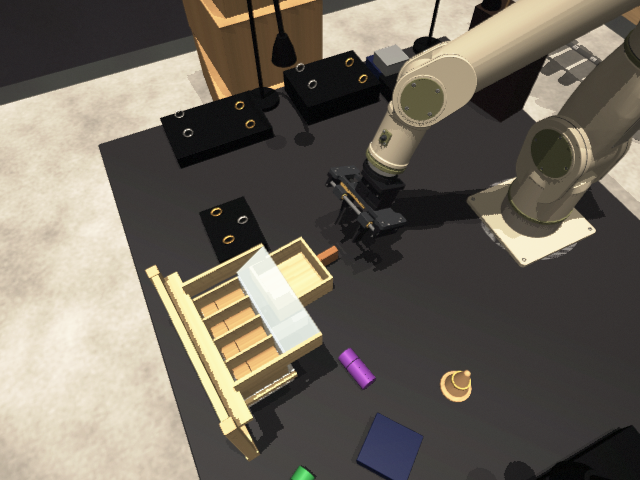

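View pics/top5.png

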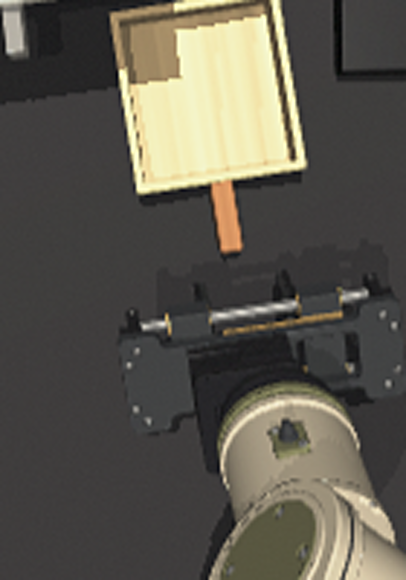

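Emit:
{"op": "arm_command", "data": {"commands": [[[0, 0, 0, 0.001, -0.002, 0.02, 60], [0, 0, 0, 0, -0.002, 0.02, 60], [0, 0, 0, 0, -0.001, 0.018, 60], [0, 0, 0, 0, 0, 0, 60], [0, 0, 0, 0, 0, 0, 0], [0, 0, 0, 0, 0, 0, 0], [0, 0, 0, 0, 0, 0, 0], [0, 0, 0, 0, 0, 0, 0]]], "newtons": 20}}

```text
time: 9.72
ee_pos: [0.5134, -0.1038, 0.0245]
eef_rot: [0.735, -0.643, 0.142, -0.164]
ft_force: [-0.2, 1.6, 0.6]
width: 0.02
```

Run:
```python
from g import *
st()
```

```text
t 9.725 pos [ 0.5134 -0.1038  0.0245] xt [ 0.1334 -0.9911 -0.0021] zt [ 0.4186  0.0583 -0.9063] yawx -172.3335223368435 lean 24.998527866202412 F [-0.1794  1.5731  0.5515] w 0.01998882757647617
q [ 1.3819  0.2028 -1.1904  2.2416  0.0802  0.4145 -1.2663]
```

Run:
```python
from g import *
s=read_state();z=s["ee_pos"][2]
R=ori(5.5,25).as_matrix(); 
t=np.array([.604,-.0032,z-.011*R[2,2]])+np.array([0,0,0]); t=t+.011*R[:,2]; t[2]=z
turn(5.5,25,t); print(t)
```

```text
turn rotvec [0.0001 0.0179 0.0334]
then shift [-0.0914 -0.0946  0.0441]
[ 0.6086 -0.0028  0.0245]
```

Emit:
{"op": "arm_command", "data": {"commands": [[[0, 0.018, 0.033, 0, 0, 0, 0], [0, 0, 0, -0.0114, -0.0118, 0.0055, 0], [0, 0, 0, -0.0114, -0.0118, 0.0055, 0], [0, 0, 0, -0.0114, -0.0118, 0.0055, 0], [0, 0, 0, -0.0114, -0.0118, 0.0055, 0], [0, 0, 0, -0.0114, -0.0118, 0.0055, 0], [0, 0, 0, -0.0114, -0.0118, 0.0055, 0], [0, 0, 0, -0.0114, -0.0118, 0.0055, 0], [0, 0, 0, -0.0114, -0.0118, 0.0055, 0], [0, 0, 0, 0, 0, 0, 0]]]}}

```text
time: 10.98
ee_pos: [0.6087, -0.0014, 0.0244]
eef_rot: [0.723, -0.656, 0.145, -0.161]
ft_force: [1.5, -0.6, 1.2]
width: 0.0153
```

Run:
```python
from g import *
st()
for n in("scene","top"):
    c=camera(n)
    if n=="scene": cv2.imwrite("pics/scene6.png",c["frame"][:,:,::-1])
    else: crop(c["frame"],200,100,420,320,2.7,f"pics/{n}6.png")
```

```text
t 10.975 pos [ 0.6087 -0.0014  0.0244] xt [ 0.0982 -0.9952 -0.0009] zt [ 0.4206  0.0424 -0.9062] yawx -174.362130294897 lean 25.010182547759705 F [ 1.5059 -0.6065  1.2457] w 0.01529849620159224
q [ 0.7213  0.3109 -0.8512  2.0807  0.5004  0.4544 -1.9346]
```

View pics/scene6.png

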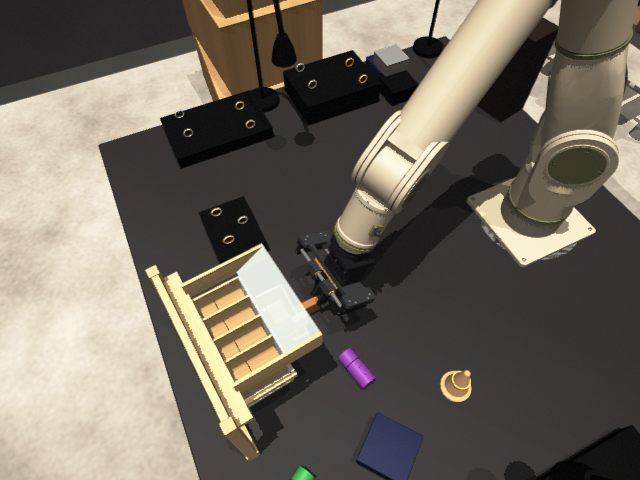

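View pics/top6.png

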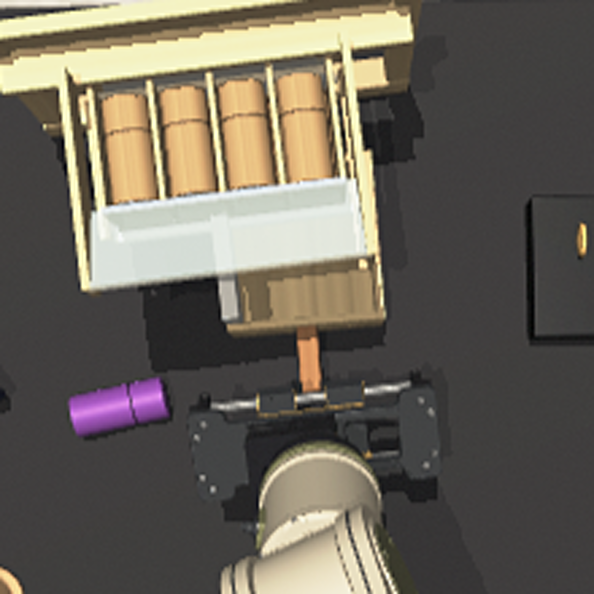

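Run:
```python
from g import *
c=camera("top")
print("exp FR,FL rim",proj(c,[.6561,-.0645,.06]),proj(c,[.6561-.0126,-.0645+.1314,.06]))
crop(c["frame"],275,195,355,255,9,"pics/top7.png")
```

```text
exp FR,FL rim [341.4615 217.1941] [283.2118 223.6049]
```

View pics/top7.png

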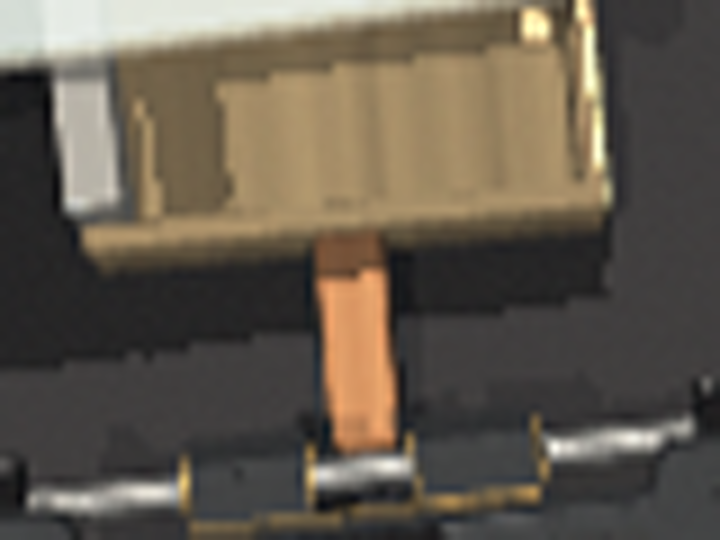

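Emit:
{"op": "arm_command", "data": {"commands": [[[0, 0, 0, 0, 0, 0, 45], [0, 0, 0, 0, 0, 0, 45], [0.1, 0, 0, 0, 0, 0, 45], [0.1, 0, 0, 0, 0, 0, 45], [0.1, 0, 0, 0, 0, 0, 45], [0, 0, 0, 0, 0, 0, 45]]]}}

```text
time: 11.88
ee_pos: [0.6089, -0.0066, 0.0376]
eef_rot: [0.699, -0.633, 0.222, -0.248]
ft_force: [-0.4, 0.3, 0.7]
width: 0.039
```

Run:
```python
from g import *
st(); turn(5.5,43)
c=camera("top")
crop(c["frame"],275,195,355,255,9,"pics/top8.png")
```

```text
t 11.875 pos [ 0.6089 -0.0066  0.0376] xt [ 0.1008 -0.9949 -0.0026] zt [ 0.6249  0.0654 -0.778 ] yawx -174.2137767570106 lean 38.92431686826204 F [-0.3505  0.309   0.6787] w 0.03899434827644196
q [ 0.7023  0.1918 -0.7604  2.2806  1.0254  0.0793 -2.4731]
turn rotvec [0.0711 0.0053 0.0021]
```

View pics/top8.png

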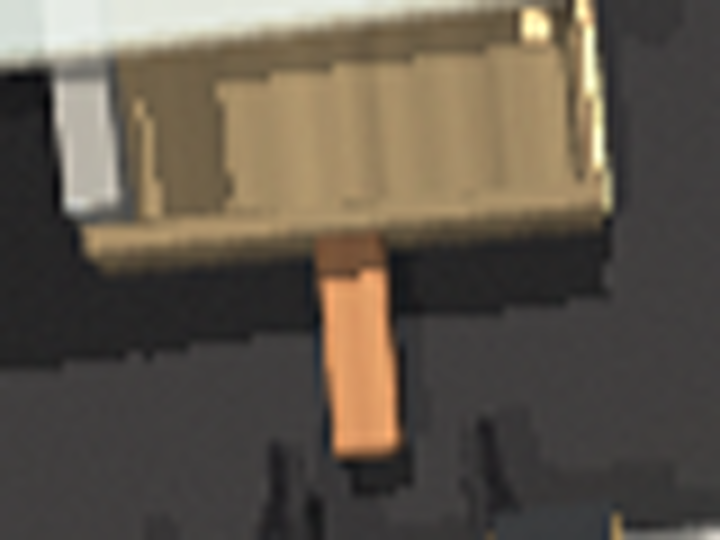

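Run:
```python
from g import *
c=camera("top")
P=lambda a,b,z:onz(c,275+(a+.5)/9-.5,195+(b+.5)/9-.5,z)
e=P(366,452,.05); r=P(354,272,.05); print("end",e,"root",r,np.degrees(np.arctan2(*(e-r)[[1,0]])))
FR=P(607,205,.06);FL=P(83,226,.06);d=FL-FR; print(FR,FL,np.linalg.norm(d),np.degrees(np.arctan2(-d[0],d[1])))
BR=P(605,237,.0);BL=P(100,272,0);d=BL-BR; print(BR,BL,np.linalg.norm(d),np.degrees(np.arctan2(-d[0],d[1])))
```

```text
end [ 0.5952 -0.0045  0.05  ] root [ 0.6407 -0.002   0.05  ] -176.90337814391006
[ 0.6558 -0.0657  0.06  ] [0.6524 0.0655 0.06  ] 0.13129200630243382 1.473027122678557
[ 0.6533 -0.0671  0.    ] [0.6459 0.0661 0.    ] 0.1333749538727737 3.1579557790114627
```

Run:
```python
from g import *
R=ori(2.7,28).as_matrix(); g=np.array([.602,-.0042,.032])
turn(2.7,28,g+.011*R[:,2])
```

```text
turn rotvec [-0.1907  0.0319  0.0397]
then shift [-0.0034  0.0094  0.0128]
```

Emit:
{"op": "arm_command", "data": {"commands": [[[-0.095, 0.016, 0.02, 0, 0, 0, 45], [-0.096, 0.016, 0.02, 0, 0, 0, 45], [0, 0, 0, -0.003, 0.009, 0.013, 45], [0, 0, 0, 0, 0, 0, 45]]]}}

```text
time: 12.48
ee_pos: [0.6071, -0.0043, 0.0209]
eef_rot: [0.702, -0.669, 0.168, -0.176]
ft_force: [-0.0, -0.1, -0.3]
width: 0.0393
```

Run:
```python
from g import *
s,R=st(); print("grasp",s["ee_pos"]-.011*R[:,2])
R=ori(2.7,28).as_matrix(); g=np.array([.602,-.0042,.032])
turn(2.7,28,g+.011*R[:,2])
R=ori(5.5,28).as_matrix(); g=np.array([.626,-.0012,.032])
turn(5.5,28,g+.011*R[:,2])
```

```text
t 12.475 pos [ 0.6071 -0.0043  0.0209] xt [ 0.048  -0.9988 -0.0007] zt [ 0.4713  0.0232 -0.8816] yawx -177.25014356968285 lean 28.158530977967846 F [-0.0201 -0.1244 -0.2522] w 0.03929975303054019
q [ 0.8201  0.3276 -0.9641  2.1338  0.7377  0.404  -2.1996]
grasp [ 0.6019 -0.0045  0.0306]
turn rotvec [-0.0028  0.001   0.0004]
then shift [-0.0003 -0.0007 -0.0012]
turn rotvec [-0.0028 -0.022  -0.0427]
then shift [-0.0012 -0.0221  0.0102]
```

Emit:
{"op": "arm_command", "data": {"commands": [[[0, 0, 0, 0, 0, 0, 0], [0, 0, 0, 0, 0, 0, 0], [0, 0, 0, 0, 0, 0, 0], [0, 0, 0, 0, 0, 0, 0], [0, -0.011, -0.021, 0, 0, 0, 0], [0, -0.011, -0.022, 0, 0, 0, 0], [0, 0, 0, 0, -0.007, 0.0037, 0], [0, 0, 0, 0, -0.007, 0.0037, 0], [0, 0, 0, 0, -0.007, 0.0037, 0], [0, 0, 0, 0, 0, 0, 0]]], "newtons": 50}}

```text
time: 13.72
ee_pos: [0.632, -0.0019, 0.0222]
eef_rot: [0.718, -0.651, 0.166, -0.18]
ft_force: [1.3, -0.3, -0.3]
width: 0.0144
```

Run:
```python
from g import *
st()
c=camera("top")
crop(c["frame"],275,195,355,255,9,"pics/top9.png")
```

```text
t 13.725 pos [ 0.632  -0.0019  0.0222] xt [ 0.0972 -0.9953  0.0029] zt [ 0.4727  0.0436 -0.8801] yawx -174.42383699806203 lean 28.339662788273724 F [ 1.2929 -0.3151 -0.3495] w 0.014370784664960506
q [ 0.8119  0.3893 -0.962   2.0748  0.7566  0.4259 -2.1387]
```

View pics/top9.png

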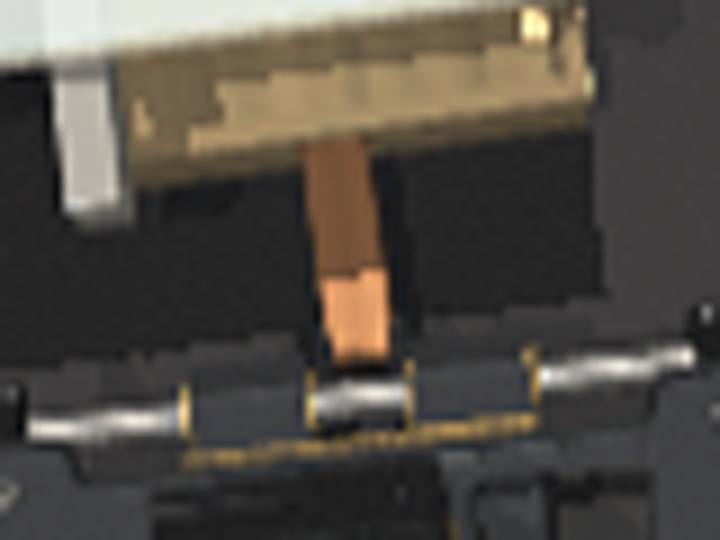

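Run:
```python
from g import *
c=camera("top")
P=lambda a,b,z:onz(c,275+(a+.5)/9-.5,195+(b+.5)/9-.5,z)
y=np.radians(5.5);ex=np.array([np.cos(y),np.sin(y)]);ey=np.array([-ex[1],ex[0]]);o=np.array([.776,.0575])
H=lambda p:np.array([(p[:2]-o)@ex,(p[:2]-o)@ey])
e=P(360,357,.05);print("end",e,H(e))
b1=P(135,188,0);b2=P(588,127,0);d=b1-b2;print(H(b1),H(b2),np.degrees(np.arctan2(-d[0],d[1])))
s=read_state();R=Ro.from_quat(s["eef_rot"]).as_matrix();print("grasp",H(s["ee_pos"]-.011*R[:,2]))
```

```text
end [ 0.6192 -0.0033  0.05  ] [-0.1619 -0.0455]
[-0.1075  0.0095] [-0.1047 -0.1111] 6.858890626850868
grasp [-0.1545 -0.0453]
```

Emit:
{"op": "arm_command", "data": {"commands": [[[0, 0, 0, 0, 0, 0, 45], [0, 0, 0, 0, 0, 0, 45], [0, 0, 0, 0, 0.011, -0.006, 45], [0, 0, 0, 0, 0.011, -0.006, 45], [0, 0, 0, 0, 0.01, -0.005, 45], [0, 0, 0, 0, 0, 0, 0], [0, 0, 0, 0, 0, 0, 0], [0, 0, 0, 0, 0, 0, 0], [0, 0, 0, 0, 0, 0, 0], [0, 0, 0, 0, 0, 0, 0]]], "newtons": 30}}

```text
time: 15.08
ee_pos: [0.5956, -0.0054, 0.0218]
eef_rot: [0.718, -0.651, 0.165, -0.18]
ft_force: [-0.2, -0.1, -0.7]
width: 0.0019
```

```bash
cat >> g.py <<'E'
y_=np.radians(5.5);ex=np.array([np.cos(y_),np.sin(y_)]);ey=np.array([-ex[1],ex[0]]);o=np.array([.776,.0575])
H=lambda p:np.array([(p[:2]-o)@ex,(p[:2]-o)@ey])
W=lambda x,y,z:np.r_[o+x*ex+y*ey,z]
E
python3 - <<'E'
from g import *
s,R=st();print("tcp hopper",H(s["ee_pos"]))
to(W(-.142,-.045,s["ee_pos"][2])); turn(5.5,28,W(-.142,-.045,.0225))
c=camera("top")
crop(c["frame"],275,195,355,255,9,"pics/top10.png")
E
```

```text
t 15.075 pos [ 0.5956 -0.0054  0.0218] xt [ 0.0973 -0.9953  0.003 ] zt [ 0.4722  0.0435 -0.8804] yawx -174.41688847567178 lean 28.31018196213272 F [-0.1959 -0.0698 -0.7401] w 0.0019197607877916702
q [ 0.906   0.3198 -1.0283  2.1588  0.6925  0.3859 -2.0941]
tcp hopper [-0.1856 -0.0454]
 shift in tool axes [-0.0003 -0.0384  0.0207]
turn rotvec [-0.0054 -0.002   0.0027]
then shift [-0.0004 -0.0388  0.0199]
```

View pics/top10.png

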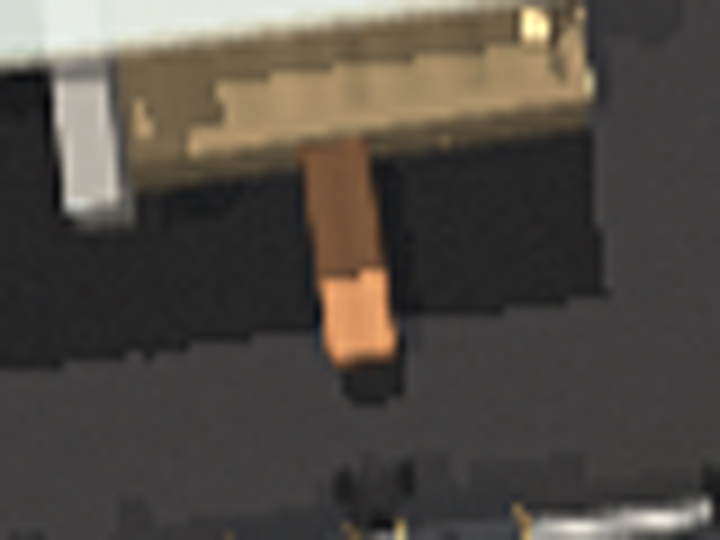

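Emit:
{"op": "arm_command", "data": {"commands": [[[0, 0, 0, 0, -0.0055, 0.003, 0], [0, 0, 0, 0, -0.0055, 0.003, 0], [0, 0, 0, 0, -0.0055, 0.003, 0], [0, 0, 0, 0, -0.0055, 0.003, 0], [0, 0, 0, 0, -0.0055, 0.003, 0], [0, 0, 0, 0, -0.0055, 0.003, 0], [0, 0, 0, 0, -0.003, 0.0016, 0], [0, 0, 0, 0, 0, 0, 0]]]}}

```text
time: 16.12
ee_pos: [0.6365, -0.0015, 0.0216]
eef_rot: [0.718, -0.651, 0.165, -0.18]
ft_force: [-1.2, 0.0, 0.7]
width: 0.0002
```

Run:
```python
from g import *
s,R=st();print("tcp hopper",H(s["ee_pos"]))
c=camera("top")
crop(c["frame"],275,195,355,255,9,"pics/top11.png")
c=camera("scene")
crop(c["frame"],200,220,400,370,4,"pics/s11.png")
```

```text
t 16.125 pos [ 0.6365 -0.0015  0.0216] xt [ 0.0973 -0.9953  0.003 ] zt [ 0.4723  0.0435 -0.8803] yawx -174.41865959725678 lean 28.316249314716874 F [-1.174   0.0395  0.7083] w 0.00020380680689918615
q [ 0.8004  0.3988 -0.9539  2.0642  0.7647  0.4306 -2.1439]
tcp hopper [-0.1445 -0.0453]
```

View pics/top11.png

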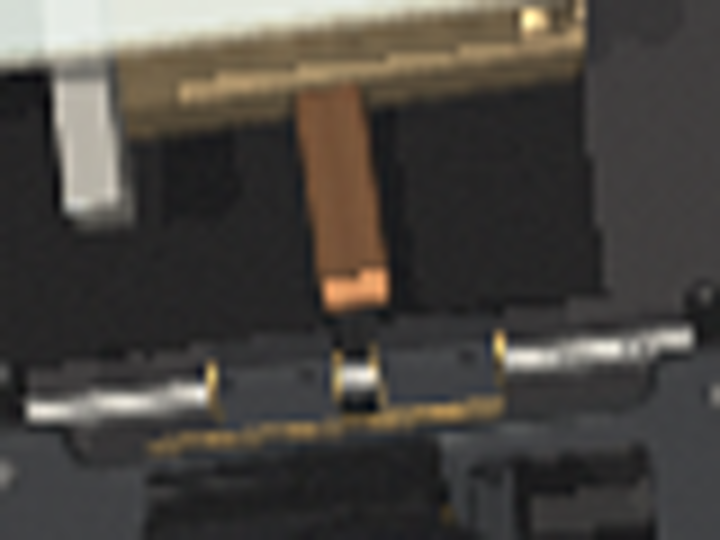

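View pics/s11.png

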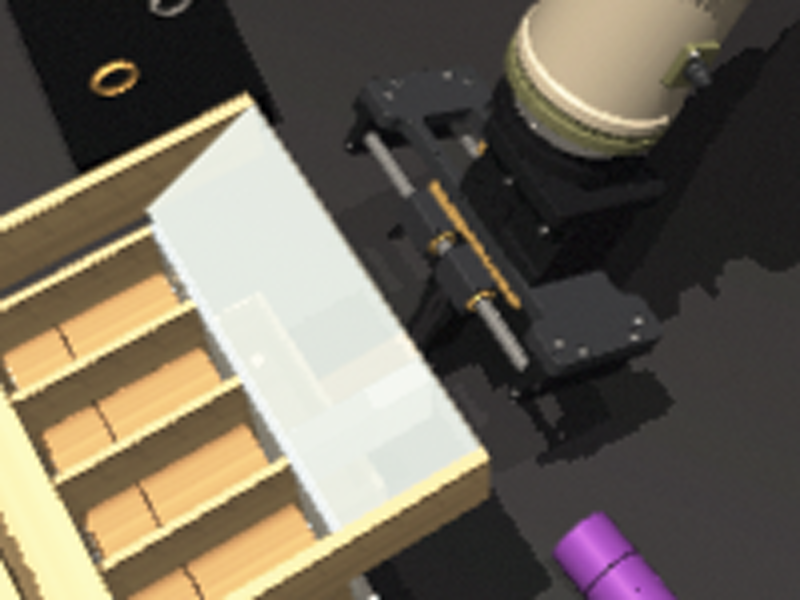

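Run:
```python
from g import *
c=camera("top")
P=lambda a,b,z:onz(c,275+(a+.5)/9-.5,195+(b+.5)/9-.5,z)
print(H(P(357,305,.05)),H(P(357,292,.05)),H(P(130,137,0)),H(P(583,78,0)))
print("cam",-np.array(c["R"]).T@c["t"])
```

```text
[-0.1487 -0.0461] [-0.1455 -0.0465] [-0.0939  0.0094] [-0.0916 -0.1112]
cam [ 0.5433 -0.0269  1.1912]
```

Run:
```python
from g import *
s=read_state()
to(W(-.165,-.0455,.022),"a"); turn(5.5,37.5,W(-.165,-.0455,.045))
```

```text
a shift in tool axes [ 0.      0.0178 -0.0099]
turn rotvec [ 0.1601 -0.002   0.0029]
then shift [ 0.0001  0.002  -0.0308]
```

Emit:
{"op": "arm_command", "data": {"commands": [[[0, 0, 0, 0, 0.018, -0.01, 0], [0, 0, 0, 0, -0.011, -0.02, 0], [0.16, 0, 0, 0, 0, 0, 0], [0, 0, 0, 0, 0, 0, 0]]]}}

```text
time: 16.77
ee_pos: [0.6135, -0.0056, 0.0422]
eef_rot: [0.703, -0.637, 0.215, -0.231]
ft_force: [0.2, -0.1, -0.5]
width: 0.0005
```

Run:
```python
from g import *
s,R=st();print("tcp hopper",H(s["ee_pos"]))
turn(5.5,37.5,W(-.165,-.0455,.045)); to(W(-.139,-.0455,.045),"push")
```

```text
t 16.775 pos [ 0.6135 -0.0056  0.0422] xt [ 0.0947 -0.9955  0.0075] zt [ 0.5972  0.0508 -0.8005] yawx -174.56348475595928 lean 36.82552963882625 F [ 0.1542 -0.1028 -0.4627] w 0.000517838844490212
q [ 0.7949  0.2176 -0.8785  2.2364  0.8278  0.1711 -2.2677]
tcp hopper [-0.1678 -0.0473]
turn rotvec [ 0.0118 -0.0067  0.0037]
then shift [-0.0018 -0.004  -0.0005]
push shift in tool axes [-0.0018 -0.0248  0.015 ]
```

Emit:
{"op": "arm_command", "data": {"commands": [[[0, 0, 0, -0.001, -0.004, 0.0024, 0], [0, 0, 0, -0.001, -0.004, 0.0024, 0], [0, 0, 0, 0, -0.004, 0.0024, 0], [0, 0, 0, 0, -0.004, 0.0024, 0], [0, 0, 0, 0, -0.004, 0.0024, 0], [0, 0, 0, 0, -0.004, 0.0024, 0], [0, 0, 0, 0, 0, 0, 0]]]}}

```text
time: 17.65
ee_pos: [0.6446, 0.0003, 0.0473]
eef_rot: [0.702, -0.637, 0.215, -0.233]
ft_force: [-0.1, 0.9, 0.3]
width: 0.0004
```

Run:
```python
from g import *
s,R=st();print("tcp hopper",H(s["ee_pos"]))
c=camera("top")
crop(c["frame"],275,185,355,245,9,"pics/top12.png")
```

```text
t 17.65 pos [0.6446 0.0003 0.0473] xt [ 0.0953 -0.9954  0.0058] zt [ 0.5992  0.0527 -0.7988] yawx -174.53271460311984 lean 36.980691837786296 F [-0.1146  0.8811  0.3299] w 0.0003660269614155583
q [ 0.7258  0.2715 -0.8352  2.1654  0.8758  0.2107 -2.3069]
tcp hopper [-0.1363 -0.0443]
```

View pics/top12.png

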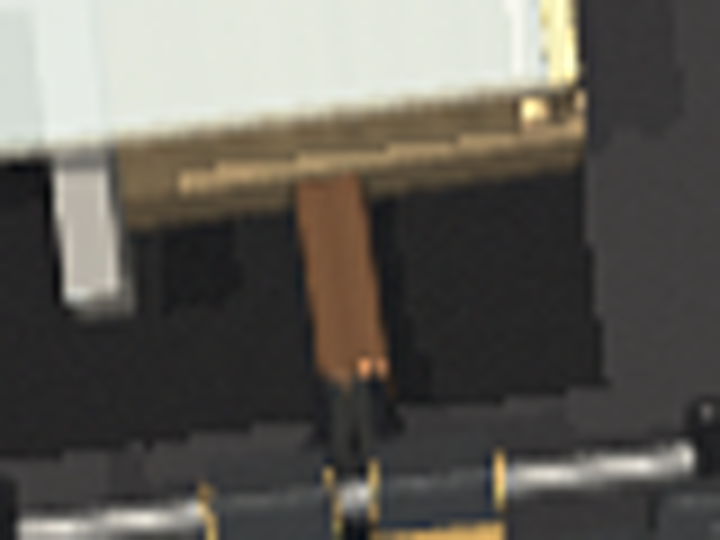

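Run:
```python
from g import *
s,R=st()
tcp=s["ee_pos"];tip=tcp+.008*R[:,2]
for n,(u0,v0,u1,v1,k) in {"top":(275,185,355,245,9),"scene":(270,240,370,315,8)}.items():
    c=camera(n);f=cv2.resize(c["frame"][v0:v1,u0:u1],None,fx=k,fy=k,interpolation=cv2.INTER_CUBIC)
    for X,col in((tcp,(255,0,0)),(tip,(0,255,0)),(tcp-.05*R[:,2],(0,0,255)),(W(-.149,-.055,.05),(255,255,0)),(W(-.149,-.037,.05),(255,255,0)),(W(-.149,-.055,.01),(255,0,255)),(W(-.149,-.037,.01),(255,0,255))):
        u=(proj(c,X)-[u0,v0]+.5)*k-.5; cv2.circle(f,tuple(int(round(a)) for a in u),4,col,2)
    cv2.imwrite(f"pics/{n}13.png",f[:,:,::-1])
```

```text
t 17.7 pos [0.6443 0.0002 0.0471] xt [ 0.0952 -0.9954  0.006 ] zt [ 0.599   0.0525 -0.799 ] yawx -174.53709662029547 lean 36.96461210943336 F [ 0.1373 -0.644  -0.7331] w 0.00038317875536298713
q [ 0.7261  0.2712 -0.8353  2.166   0.8757  0.2106 -2.3068]
```

View pics/top13.png

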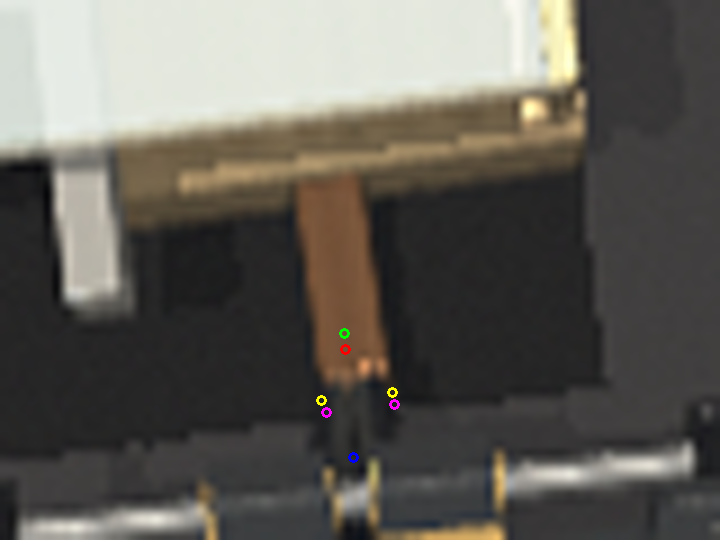

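View pics/scene13.png

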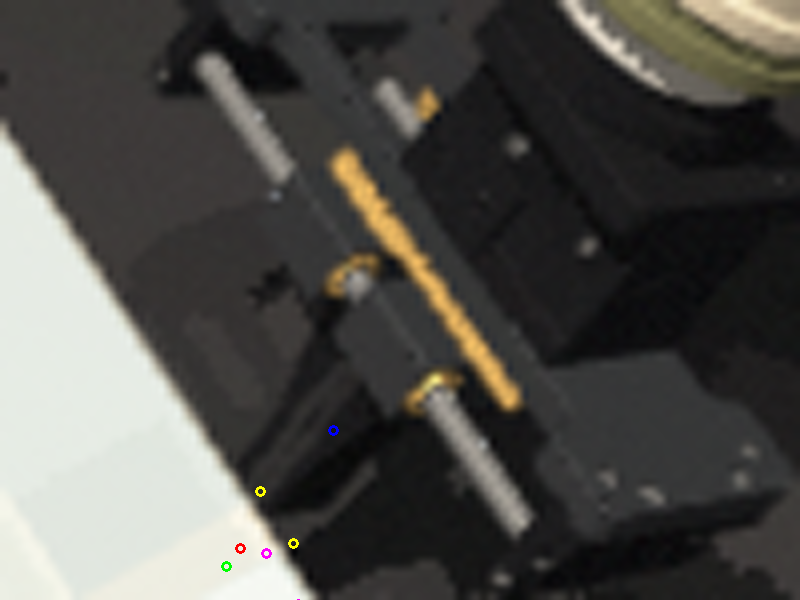

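Run:
```python
from g import *
to(W(-.172,-.0455,.047),"a")
R=ori(5.5,41)
print("turn2"); turn(5.5,41)
T=R.inv()
d=lambda a,b:R.inv().apply(np.array(b)-np.array(a))
print("down",d(W(-.172,-.0455,.047),W(-.172,-.0455,.0237)),"fwd",d(W(-.172,-.0455,.0237),W(-.137,-.0455,.0237)))
```

```text
a shift in tool axes [ 0.0011  0.0281 -0.0211]
turn2
turn rotvec [ 0.0706 -0.0052  0.0033]
down [-0.      0.0153  0.0176] fwd [ 0.     -0.0264  0.023 ]
```

Emit:
{"op": "arm_command", "data": {"commands": [[[0, 0, 0, 0, 0.014, -0.0105, 0], [0, 0, 0, 0.001, 0.014, -0.0105, 0], [0.07, -0.005, 0.003, 0, 0, 0, 45], [0, 0, 0, 0, 0, 0, 45], [0, 0, 0, 0, 0, 0, 45]]]}}

```text
time: 18.42
ee_pos: [0.6115, -0.0067, 0.051]
eef_rot: [0.696, -0.632, 0.232, -0.25]
ft_force: [0.6, -0.1, -0.6]
width: 0.0226
```

Run:
```python
from g import *
s,R=st();print("tcp hopper",H(s["ee_pos"]))
turn(5.5,41)
to(W(-.160,-.0455,.0237)); to(W(-.137,-.0455,.0237))
c=camera("top")
crop(c["frame"],275,185,355,245,9,"pics/top14.png")
```

```text
t 18.425 pos [ 0.6115 -0.0067  0.051 ] xt [ 0.0933 -0.9956  0.0065] zt [ 0.638   0.0548 -0.7681] yawx -174.64734788354008 lean 39.81561050155222 F [ 0.6291 -0.0742 -0.6207] w 0.022579787939803347
q [ 0.7794  0.1744 -0.8461  2.2788  1.0382  0.0964 -2.4929]
tcp hopper [-0.1699 -0.0482]
turn rotvec [ 0.0207 -0.0066  0.0022]
 shift in tool axes [-0.0029  0.0099  0.0273]
 shift in tool axes [-0.0029 -0.0078  0.042 ]
```

View pics/top14.png

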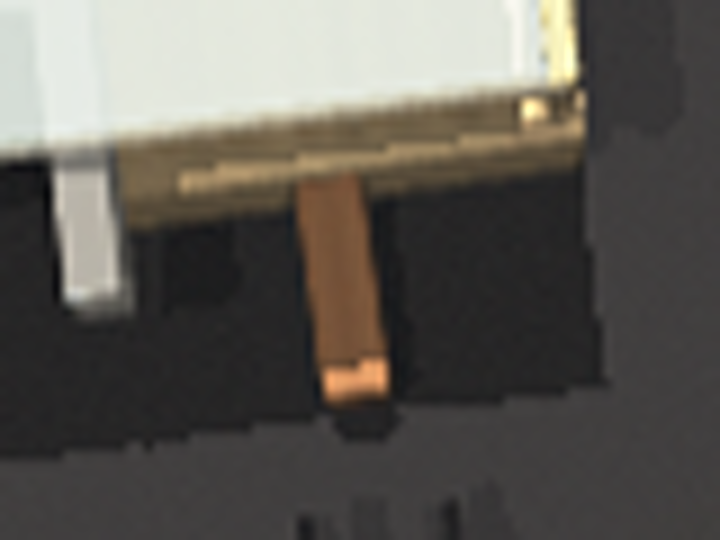

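Emit:
{"op": "arm_command", "data": {"commands": [[[0, 0, 0, -0.001, 0.005, 0, 45], [0, 0, 0, -0.001, 0.005, 0.01, 45], [0, 0, 0, -0.001, 0, 0.012, 45], [0, 0, 0, 0, -0.009, 0.01, 45], [0, 0, 0, 0, -0.009, 0.01, 45], [0, 0, 0, 0, 0, 0, 45]]]}}

```text
time: 19.23
ee_pos: [0.6451, -0.0016, 0.0308]
eef_rot: [0.698, -0.633, 0.226, -0.247]
ft_force: [-0.3, 0.8, -0.6]
width: 0.0393
```

Run:
```python
from g import *
s,R=st();print("tcp hopper",H(s["ee_pos"]),"grasp",H(s["ee_pos"]-.011*R[:,2]))
turn(6,41)
to(W(-.137,-.0455,.0237))
c=camera("top")
crop(c["frame"],275,185,355,245,9,"pics/top15.png")
```

```text
t 19.225 pos [ 0.6451 -0.0016  0.0308] xt [ 0.0963 -0.9953  0.0032] zt [ 0.6275  0.0582 -0.7764] yawx -174.4749791116917 lean 39.06518951204395 F [-0.3088  0.7517 -0.6008] w 0.039318654475906094
q [ 0.3696  0.235  -0.4457  2.2162  1.1189  0.0678 -2.5992]
tcp hopper [-0.136  -0.0462] grasp [-0.1429 -0.0462]
turn rotvec [ 0.0338 -0.0078 -0.0043]
 shift in tool axes [-0.0008  0.0052  0.0049]
```

View pics/top15.png

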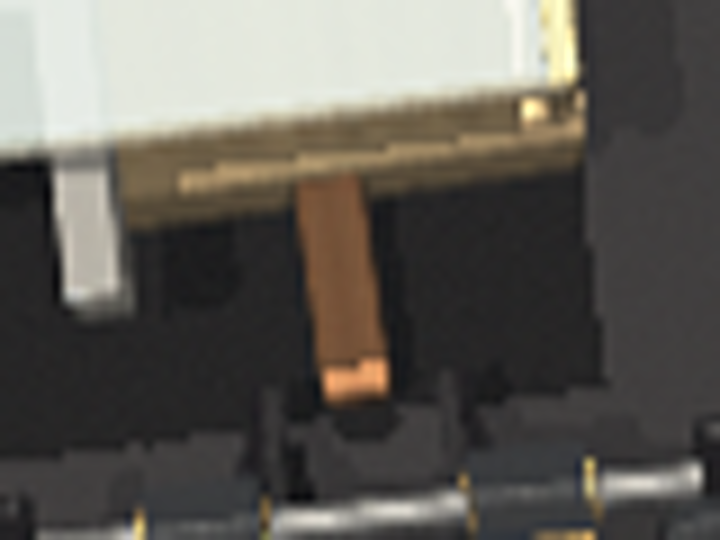

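Run:
```python
from g import *
c=camera("scene")
p=np.array([.4971,-.1108,.1184]);x=np.array([.1484,-.9889,.0019]);z=np.array([.6573,.0972,-.7474])
for d in(.008,0,-.01,-.02):
    print(d,[((proj(c,p+d*z+s*.03*x)-[230,180])*4).round() for s in(1,-1)])
c=camera("top")
s,R=st()
for d in(.008,0,-.01,-.02): print(d,[((proj(c,s["ee_pos"]+d*R[:,2]+q*.024*R[:,0])-[275,185])*9).round() for q in(1,-1)])
```

```text
0.008 [array([393., 163.]), array([455., 236.])]
0 [array([401., 152.]), array([464., 225.])]
-0.01 [array([411., 139.]), array([474., 212.])]
-0.02 [array([421., 125.]), array([485., 198.])]
t 19.375 pos [ 0.6439 -0.0023  0.0307] xt [ 0.0954 -0.9954  0.0035] zt [ 0.6273  0.0574 -0.7767] yawx -174.52569533966303 lean 39.0426449906298 F [-0.4675 -0.5312 -0.2918] w 0.039168357888017806
q [ 0.3722  0.2332 -0.4472  2.2185  1.1207  0.0675 -2.6011]
0.008 [array([444., 324.]), array([259., 345.])]
0 [array([446., 342.]), array([260., 362.])]
-0.01 [array([448., 364.]), array([261., 384.])]
-0.02 [array([451., 386.]), array([262., 406.])]
```

Emit:
{"op": "arm_command", "data": {"commands": [[[-0.08, 0, 0.02, 0, 0, 0, 45], [-0.04, 0, 0, 0, 0, 0, 45]]]}}

```text
time: 19.62
ee_pos: [0.646, -0.0063, 0.0302]
eef_rot: [0.703, -0.649, 0.2, -0.212]
ft_force: [-0.5, -0.3, -0.8]
width: 0.0394
```

Run:
```python
from g import *
s,R=st();print("tcp hopper",H(s["ee_pos"]),"grasp",H(s["ee_pos"]-.011*R[:,2]))
```

```text
t 19.625 pos [ 0.646  -0.0063  0.0302] xt [ 0.0776 -0.997   0.0052] zt [ 0.5559  0.039  -0.8304] yawx -175.54797153752546 lean 33.8636919155107 F [-0.4822 -0.2949 -0.8199] w 0.03943504760482739
q [ 0.6305  0.3005 -0.7383  2.1291  0.7617  0.2542 -2.2064]
tcp hopper [-0.1355 -0.0511] grasp [-0.1416 -0.0509]
```

Emit:
{"op": "arm_command", "data": {"commands": [[[0, 0, 0, 0, 0, -0.03, 45], [0, 0, 0, 0, 0, -0.04, 45], [0, 0, 0, 0, 0, -0.04, 45], [-0.08, 0, -0.1, 0, 0, 0, 45], [0, 0, -0.18, 0, 0, 0, 45], [0, 0, -0.18, 0, 0, 0, 45], [0, 0, -0.18, 0, 0, 0, 45], [0, 0, -0.18, 0, 0, 0, 45], [0, 0, -0.18, 0, 0, 0, 45], [0, 0, -0.18, 0, 0, 0, 45]]]}}

```text
time: 20.88
ee_pos: [0.6001, -0.0138, 0.1047]
eef_rot: [0.955, -0.151, 0.25, -0.053]
ft_force: [-0.4, 0.0, 0.3]
width: 0.0392
```

Run:
```python
from g import *
s,R=st();print("tcp hopper",H(s["ee_pos"]))
```

```text
t 20.875 pos [ 0.6001 -0.0138  0.1047] xt [ 0.8289 -0.3159  0.4616] zt [ 0.494   0.0263 -0.8691] yawx -110.8586651701603 lean 29.649124811528154 F [-0.4137  0.0377  0.3377] w 0.03923531179114615
q [ 1.2827  0.2241 -1.3931  2.101   0.4534  0.5142 -0.7038]
tcp hopper [-0.1819 -0.0541]
```

Emit:
{"op": "arm_command", "data": {"commands": [[[0, 0, -0.178, 0, 0, 0, 45], [0, 0, -0.178, 0, 0, 0, 45], [0, 0, -0.178, 0, 0, 0, 45], [0, 0, -0.178, 0, 0, 0, 45], [0, 0, -0.178, 0, 0, 0, 45]]]}}

```text
time: 21.5
ee_pos: [0.6001, -0.0138, 0.1047]
eef_rot: [0.927, 0.274, 0.249, 0.059]
ft_force: [-1.1, 0.3, 0.8]
width: 0.0387
```

Run:
```python
from g import *
s,R=st();print("tcp hopper",H(s["ee_pos"]))
```

```text
t 21.5 pos [ 0.6001 -0.0138  0.1047] xt [0.7257 0.5381 0.4287] zt [ 0.4939  0.0264 -0.8691] yawx -53.44186027329656 lean 29.643091208712224 F [-1.0776  0.3035  0.8487] w 0.0386607423234404
q [ 1.3229  0.2727 -1.4535  2.1005  0.5482  0.538   0.1133]
tcp hopper [-0.1819 -0.0541]
```

Emit:
{"op": "arm_command", "data": {"commands": [[[0, 0, -0.178, 0, 0, 0, 45], [0, 0, -0.178, 0, 0, 0, 45], [0, 0, -0.178, 0, 0, 0, 45], [0, 0, -0.178, 0, 0, 0, 45], [0, 0, -0.178, 0, 0, 0, 45], [0, 0, -0.178, 0, 0, 0, 45]]]}}

```text
time: 22.25
ee_pos: [0.6001, -0.0138, 0.1047]
eef_rot: [0.658, 0.708, 0.184, 0.178]
ft_force: [0.6, -0.2, -1.1]
width: 0.0395
```

```bash
sed -i 's/^def ori(yaw,lean): return _o.*$/ori=_o/' g.py
python3 - <<'E'
from g import *
s,R=st();print("tcp hopper",H(s["ee_pos"]))
turn(5.8,35)
R=ori(5.8,35).as_matrix();
for gx,gz in((-.1445,.026),(-.1445,.06)):
  g=W(gx,-.0463,gz)
  turn(5.8,35,g+.011*R[:,2])
E
```

```text
t 22.25 pos [ 0.6001 -0.0138  0.1047] xt [-0.0701  0.9975 -0.0096] zt [ 0.4939  0.0263 -0.8691] yawx 4.017325190956417 lean 29.64477330478611 F [ 0.6262 -0.1706 -1.1198] w 0.03948413382083823
q [ 1.3284  0.2813 -1.4627  2.1004  0.5645  0.5426  1.1689]
tcp hopper [-0.1819 -0.0541]
turn rotvec [-0.0937  0.0248 -0.0212]
turn rotvec [-0.0937  0.0248 -0.0212]
then shift [ 0.0077 -0.0145  0.097 ]
turn rotvec [-0.0937  0.0248 -0.0212]
then shift [0.0077 0.005  0.0691]
```

Emit:
{"op": "arm_command", "data": {"commands": [[[-0.094, 0.025, -0.021, 0, 0, 0, 45], [0, 0, 0, 0.002, -0.004, 0.02, 45], [0, 0, 0, 0.002, -0.004, 0.02, 45], [0, 0, 0, 0.002, -0.003, 0.02, 45], [0, 0, 0, 0.001, -0.003, 0.02, 45], [0, 0, 0, 0, 0, 0, 45]]]}}

```text
time: 23.0
ee_pos: [0.6318, -0.0025, 0.0346]
eef_rot: [0.641, 0.706, 0.224, 0.2]
ft_force: [0.3, 1.3, -0.0]
width: 0.0395
```

Run:
```python
from g import *
s,R=st();print("tcp hopper",H(s["ee_pos"]),"grasp",H(s["ee_pos"]-.011*R[:,2]),(s["ee_pos"]-.011*R[:,2])[2])
R=ori(5.8,36).as_matrix();g=W(-.1445,-.0463,.026)
turn(5.8,36,g+.011*R[:,2]);to(g+.011*R[:,2])
```

```text
t 23.0 pos [ 0.6318 -0.0025  0.0346] xt [-0.0977  0.9952  0.0045] zt [ 0.5702  0.0597 -0.8193] yawx 5.606753963092635 lean 34.98162110399251 F [ 0.3388  1.2862 -0.0021] w 0.039545992219241946
q [ 0.7302  0.2779 -0.8263  2.1717  0.7576  0.2196  0.9573]
tcp hopper [-0.1492 -0.046 ] grasp [-0.1555 -0.046 ] 0.04365484332223625
turn rotvec [-0.0178 -0.0017 -0.0054]
then shift [-0.0004 -0.0012  0.0208]
 shift in tool axes [-0.0004 -0.0009  0.0208]
```

Emit:
{"op": "arm_command", "data": {"commands": [[[-0.03, 0, 0, 0, 0, 0.007, 45], [0, 0, 0, 0, 0, 0.014, 45], [0, 0, 0, 0, 0, 0, 45], [0, 0, 0, 0, 0, 0, 0], [0, 0, 0, 0, 0, 0, 0], [0, 0, 0, 0, 0, 0, 0], [0, 0, 0, 0, 0, 0, 0]]], "newtons": 50}}

```text
time: 23.88
ee_pos: [0.6452, -0.0024, 0.0191]
eef_rot: [0.639, 0.702, 0.235, 0.211]
ft_force: [-5.3, -0.6, 8.3]
width: 0.0085
```

Run:
```python
from g import *
s,R=st();g=s["ee_pos"]-.011*R[:,2];print("tcp hopper",H(s["ee_pos"]),"grasp",H(g),g[2])
to(s["ee_pos"]+W(.014,0,0)-W(0,0,0),"14 fwd")
c=camera("top")
crop(c["frame"],275,185,355,245,9,"pics/top16.png")
```

```text
t 23.875 pos [ 0.6452 -0.0024  0.0191] xt [-0.0956  0.9954  0.0044] zt [ 0.5966  0.0609 -0.8003] yawx 5.48522111632943 lean 36.84529269151206 F [-5.3023 -0.6246  8.3479] w 0.00851791010207066
q [ 0.5093  0.2874 -0.593   2.1824  0.9706  0.1273  0.722 ]
tcp hopper [-0.136  -0.0471] grasp [-0.1426 -0.0471] 0.027908810645771602
14 fwd shift in tool axes [0.     0.0112 0.0084]
```

View pics/top16.png

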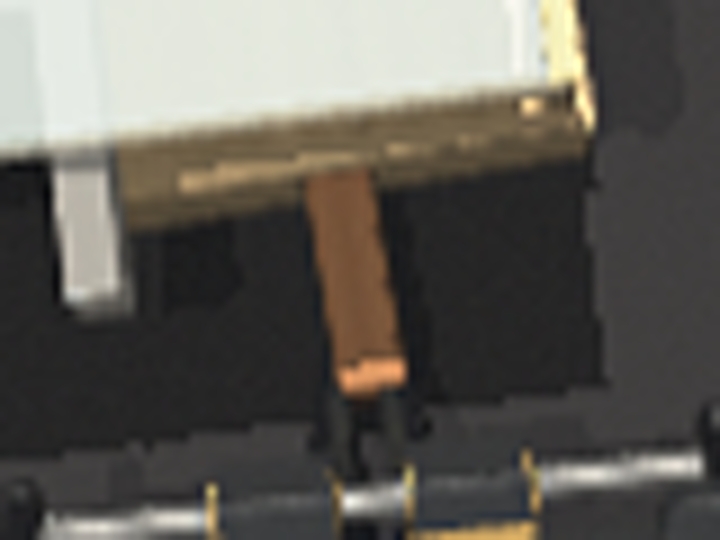

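Run:
```python
from g import *
c=camera("scene")
p=np.array([.4065,-.1005,.2075]);x=np.array([-.1621,.9863,.031]);z=np.array([.4341,.0995,-.8954])
im=cv2.imread("pics/s3.png")
for d,col in((.008,(0,255,0)),(-.011,(0,0,255)),(-.02,(255,255,0)),(-.062,(255,0,255))):
    for s in(1,-1):
        u=proj(c,p+d*z+s*.026*x); print(d,u.round(1)); 
k=6;u0,v0=340,100;f=cv2.resize(im[v0:v0+100,u0:u0+130],None,fx=k,fy=k,interpolation=cv2.INTER_CUBIC)
for d,col in((.008,(0,255,0)),(-.011,(0,0,255)),(-.02,(255,255,0)),(-.062,(255,0,255))):
    for s in(1,-1):
        u=(proj(c,p+d*z+s*.026*x)-[u0,v0]+.5)*k-.5;cv2.circle(f,tuple(int(round(a)) for a in u),3,col,-1)
cv2.imwrite("pics/s3b.png",f)
```

```text
0.008 [386.4 201.3]
0.008 [370.8 186.1]
-0.011 [390.4 194.1]
-0.011 [374.5 178.8]
-0.02 [392.3 190.6]
-0.02 [376.3 175.3]
-0.062 [401.7 173.7]
-0.062 [384.9 158.5]
```

View pics/s3b.png

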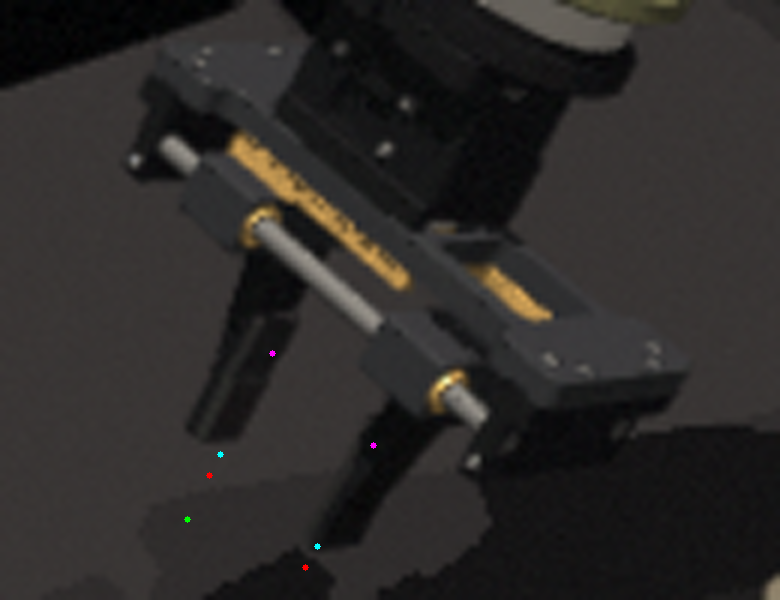

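Emit:
{"op": "arm_command", "data": {"commands": [[[0, 0, 0, 0, 0, 0, 45], [0, 0, 0, 0, 0, 0, 45], [0, 0, 0, 0, 0, -0.03, 45], [0, 0, 0, 0, 0, -0.03, 45], [0, 0, 0, 0, -0.02, -0.02, 45], [0, 0, 0, 0, -0.02, 0, 45], [0, 0, 0, 0, 0, 0, 45]]]}}

```text
time: 24.85
ee_pos: [0.5762, -0.0107, 0.0489]
eef_rot: [0.64, 0.7, 0.236, 0.211]
ft_force: [-1.0, 0.6, 0.7]
width: 0.0387
```

Run:
```python
from g import *
s,R=st();p=s["ee_pos"]
for n,k in(("top",7),("scene",7)):
    c=camera(n); u=proj(c,p-.03*R[:,2]); u0,v0=int(u[0]-50),int(u[1]-40)
    f=cv2.resize(c["frame"][v0:v0+80,u0:u0+100],None,fx=k,fy=k,interpolation=cv2.INTER_CUBIC)
    f=np.clip(f.astype(float)*1.8,0,255).astype(np.uint8)
    for d,col in((.008,(0,255,0)),(-.011,(255,0,0)),(-.025,(0,255,255)),(-.062,(255,0,255))):
        for q in(1,-1):
            w=(proj(c,p+d*R[:,2]+q*s["width"]/2*R[:,0])-[u0,v0]+.5)*k-.5;cv2.circle(f,tuple(int(round(a)) for a in w),3,col,-1)
    cv2.imwrite(f"pics/{n}17.png",f[:,:,::-1]); print(n,u0,v0)
```

```text
t 24.85 pos [ 0.5762 -0.0107  0.0489] xt [-0.0915  0.9958  0.0065] zt [ 0.5972  0.0601 -0.7998] yawx 5.248362950321055 lean 36.8865608929235 F [-1.001   0.562   0.7171] w 0.03874974454645577
q [ 1.0996  0.149  -1.1392  2.3084  0.5034  0.1441  1.194 ]
top 268 220
scene 282 242
```

View pics/top17.png

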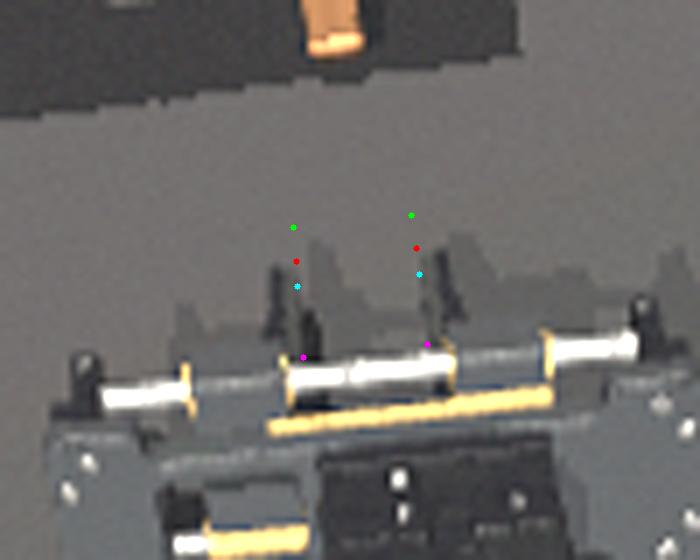

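View pics/scene17.png

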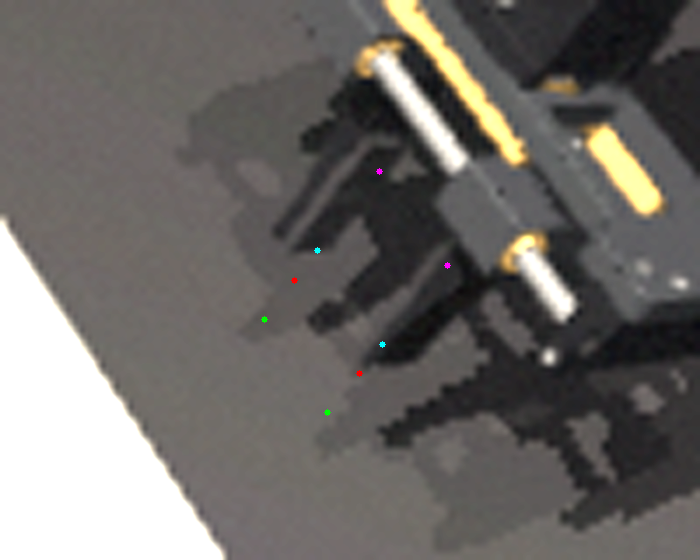

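Run:
```python
from g import *
s=read_state();R=Ro.from_quat(s["eef_rot"]).as_matrix();p=s["ee_pos"]
ct,cs=camera("top"),camera("scene")
def tri(a,b):
    o1,d1=ray(ct,268+(a[0]+.5)/7-.5,220+(a[1]+.5)/7-.5);o2,d2=ray(cs,282+(b[0]+.5)/7-.5,242+(b[1]+.5)/7-.5)
    A=np.c_[d1,-d2];k=np.linalg.lstsq(A,o2-o1,rcond=None)[0]
    x,y=o1+k[0]*d1,o2+k[1]*d2
    return (x+y)/2,np.linalg.norm(x-y)
for a,b in(((358,258),(330,302)),((440,250),(287,242)),((277,267),(372,362))):
    X,e=tri(a,b);print(X,"miss",e,"rel tool",R.T@(X-p))
```

```text
[ 0.5682 -0.0123  0.071 ] miss 0.00023766737681064668 rel tool [-0.0017  0.0044 -0.0228]
[ 0.5704 -0.0383  0.0688] miss 0.00022824088202006405 rel tool [-0.0279  0.003  -0.0213]
[0.5659 0.0132 0.0733] miss 0.0005411406899362069 rel tool [ 0.0239  0.0058 -0.0243]
```

```bash
cat >> g.py <<'E'
OFF=np.array([-.002,.004,-.023])   # fingertip midpoint in the reported tool frame (measured)
def tip():
    s=read_state();R=Ro.from_quat(s["eef_rot"]);return s["ee_pos"]+R.apply(OFF)
def totip(target,label="",rot=None):
    s=read_state();R=Ro.from_quat(s["eef_rot"]); 
    if rot is None:
        d=R.inv().apply(np.array(target)-s["ee_pos"]-R.apply(OFF)); print(label,"shift",d)
    else:
        print(label,"turn",(R.inv()*rot).as_rotvec(),"then shift",rot.inv().apply(np.array(target)-rot.apply(OFF)-s["ee_pos"]))
E
python3 - <<'E'
from g import *
ct=camera("top")
P=lambda a,b,z:onz(ct,275+(a+.5)/9-.5,185+(b+.5)/9-.5,z)
f=ct["frame"]
crop(f,275,185,355,245,9,"pics/top18.png")
print("tip hopper",H(tip()),tip()[2])
E
```

```text
tip hopper [-0.2138 -0.0492] 0.0710267273992532
```

View pics/top18.png

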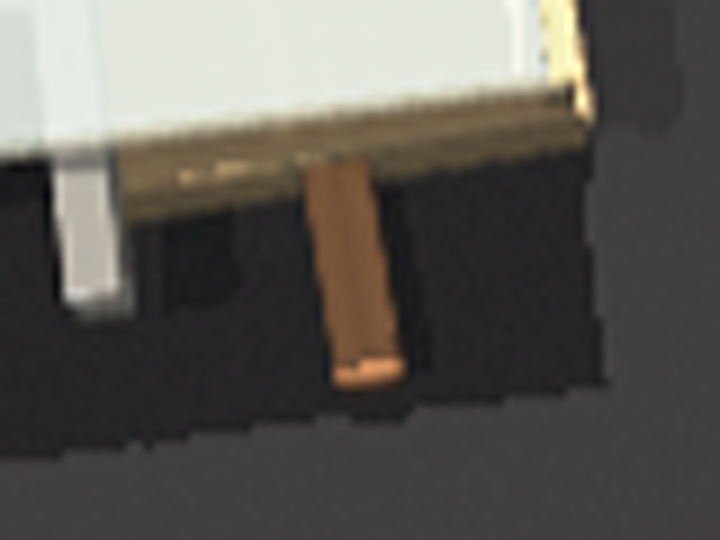

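Run:
```python
from g import *
ct=camera("top")
P=lambda a,b,z:onz(ct,275+(a+.5)/9-.5,185+(b+.5)/9-.5,z)
e=P(368,384,.05);r=P(346,195,.05);d=r-e;print("end",H(e),"dir",np.degrees(np.arctan2(d[1],d[0])))
a=P(125,224,0);b=P(592,148,0);print(H(a),H(b));d=a-b;print(np.degrees(np.arctan2(-d[0],d[1])),np.linalg.norm(d))
```

```text
end [-0.1463 -0.0492] dir 5.904358797269524
[-0.093   0.0106] [-0.0866 -0.1141]
8.431352024090373 0.12488362310120645
```

Run:
```python
from g import *
r=ori(5.5,33)
totip(W(-.172,-.049,.024),"pre",r)
print("fwd per 10mm",r.inv().apply(np.r_[.01*ex,0]))
```

```text
pre turn [ 0.0702 -0.0053 -0.0056] then shift [0.0001 0.0081 0.062 ]
fwd per 10mm [-0.      0.0084  0.0054]
```

Emit:
{"op": "arm_command", "data": {"commands": [[[0.07, -0.005, -0.006, 0, 0, 0, 0], [0, 0, 0, 0, 0.002, 0.015, 0], [0, 0, 0, 0, 0.002, 0.015, 0], [0, 0, 0, 0, 0.002, 0.016, 0], [0, 0, 0, 0, 0.002, 0.016, 0], [0, 0, 0, 0, 0, 0, 0]]]}}

```text
time: 25.9
ee_pos: [0.6178, -0.0044, 0.0013]
eef_rot: [0.644, 0.71, 0.21, 0.19]
ft_force: [-0.3, 0.1, -0.3]
width: 0.0006
```

Run:
```python
from g import *
st();print("tip hopper",H(tip()),tip()[2])
totip(W(-.139,-.049,.024),"end")
```

```text
t 25.9 pos [ 0.6178 -0.0044  0.0013] xt [-0.0972  0.9953  0.0003] zt [ 0.5408  0.053  -0.8395] yawx 5.578384975747248 lean 32.911679685919445 F [-0.3426  0.0996 -0.2906] w 0.0005885430313883005
q [ 0.639   0.3125 -0.7336  2.1929  0.8873  0.2053  0.8303]
tip hopper [-0.1726 -0.0485] 0.0227810246575805
end shift [-0.0006  0.0289  0.0172]
```

Emit:
{"op": "arm_command", "data": {"commands": [[[0, 0, 0, 0, 0.006, 0.0038, 0], [0, 0, 0, 0, 0.006, 0.0038, 0], [0, 0, 0, 0, 0.004, 0.0025, 0], [0, 0, 0, 0, 0.004, 0.0025, 0], [0, 0, 0, 0, 0.004, 0.0025, 0], [0, 0, 0, 0, 0.003, 0.002, 0], [0, 0, 0, 0, 0, 0, 0]]]}}

```text
time: 26.78
ee_pos: [0.6495, -0.0027, 0.0023]
eef_rot: [0.645, 0.71, 0.21, 0.191]
ft_force: [-1.3, 0.2, 0.0]
width: 0.0003
```

Run:
```python
from g import *
st();print("tip hopper",H(tip()),tip()[2])
ct=camera("top");crop(ct["frame"],275,185,355,245,9,"pics/top19.png")
```

```text
t 26.775 pos [ 0.6495 -0.0027  0.0023] xt [-0.0952  0.9955 -0.0002] zt [ 0.5417  0.0516 -0.839 ] yawx 5.4603699841939894 lean 32.965702335870745 F [-1.2909  0.2077  0.0291] w 0.000285958207257241
q [ 0.6021  0.3706 -0.7131  2.1185  0.9101  0.2417  0.8226]
tip hopper [-0.1408 -0.0498] 0.023755440299584984
```

View pics/top19.png

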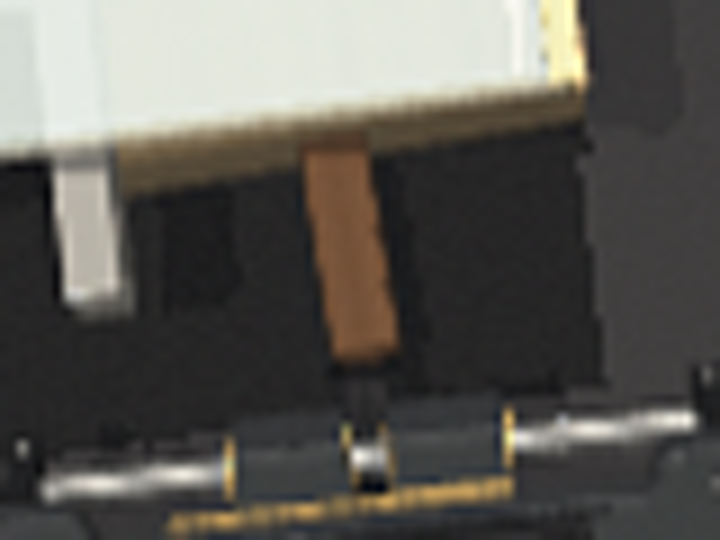

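Emit:
{"op": "arm_command", "data": {"commands": [[[0, 0, 0, -0.0005, 0.0025, 0.0016, 0], [0, 0, 0, 0, 0.0025, 0.0016, 0], [0, 0, 0, 0, 0.0017, 0.0011, 0], [0, 0, 0, 0, 0.0017, 0.0011, 0], [0, 0, 0, 0, 0, 0, 0]]]}}

```text
time: 27.45
ee_pos: [0.6591, -0.0023, 0.002]
eef_rot: [0.645, 0.71, 0.21, 0.191]
ft_force: [-6.4, -0.3, 2.9]
width: 0.0005
```

Run:
```python
from g import *
st();print("tip hopper",H(tip()),tip()[2])
ct=camera("top");crop(ct["frame"],275,185,355,245,9,"pics/top20.png")
```

```text
t 27.45 pos [ 0.6591 -0.0023  0.002 ] xt [-0.0951  0.9955 -0.0004] zt [ 0.5411  0.0514 -0.8394] yawx 5.456354120327499 lean 32.924028785396274 F [-6.4161 -0.33    2.8838] w 0.000484494077416649
q [ 0.5932  0.3894 -0.7092  2.095   0.9139  0.2535  0.8251]
tip hopper [-0.1313 -0.0503] 0.02353000692899982
```

View pics/top20.png

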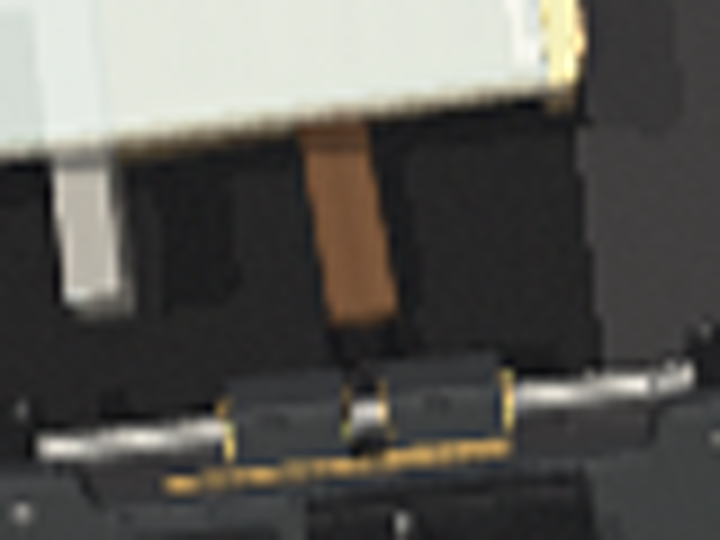

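Run:
```python
from g import *
ct=camera("top")
P=lambda a,b,z:onz(ct,275+(a+.5)/9-.5,185+(b+.5)/9-.5,z)
e=P(363,323,.05);r=P(337,125,.05);d=r-e;print("end",H(e),"dir",np.degrees(np.arctan2(d[1],d[0])))
s=read_state();print(s["ft_force"])
# gate plan: tip path
r=ori(5.5,32)
print("retreat 40mm shift",Ro.from_quat(s["eef_rot"]).inv().apply(np.r_[-.04*ex,0]))
for nm,g in(("pre",W(-.112,.010,.124)-.09*r.as_matrix()[:,2]),("tab",W(-.112,.010,.124))):
    t=g+.019*r.as_matrix()[:,2]; print(nm,t); totip(t,nm,r)
```

```text
end [-0.1308 -0.0496] dir 6.740967775042903
[-5.8843 -0.5458  3.0279]
retreat 40mm shift [-0.     -0.0336 -0.0217]
pre [0.6261 0.0531 0.1842]
pre turn [ 0.0162  0.0007 -0.0004] then shift [ 0.0603  0.0692 -0.146 ]
tab [0.6736 0.0577 0.1079]
tab turn [ 0.0162  0.0007 -0.0004] then shift [ 0.0603  0.0692 -0.056 ]
```

Emit:
{"op": "arm_command", "data": {"commands": [[[0, 0, 0, 0, -0.012, -0.008, 0], [0, 0, 0, 0, -0.022, -0.014, 45], [0, 0, 0, 0, 0.01, -0.031, 45], [0, 0, 0, 0.015, 0.02, -0.031, 45], [0, 0, 0, 0.015, 0.025, -0.031, 45], [0, 0, 0, 0.015, 0.025, -0.031, 45], [0, 0, 0, 0.015, 0.023, 0, 45], [0, 0, 0, 0, 0, 0, 45]]]}}

```text
time: 28.55
ee_pos: [0.6332, 0.0554, 0.1632]
eef_rot: [0.645, 0.709, 0.21, 0.192]
ft_force: [-0.4, 0.2, -0.7]
width: 0.0387
```

Run:
```python
from g import *
s,Rm=st();print("tip hopper",H(tip()),tip()[2])
r=ori(5.5,32);t=W(-.112,.010,.124)+.019*r.as_matrix()[:,2]; totip(t,"tab",r);totip(t,"tab-noturn")
for n,k in(("top",7),("scene",7)):
    c=camera(n); u=proj(c,tip()); u0,v0=int(u[0]-50),int(u[1]-40)
    crop(c["frame"],u0,v0,u0+100,v0+80,k,f"pics/{n}21.png"); print(u0,v0,(u-[u0,v0])*k)
```

```text
t 28.55 pos [0.6332 0.0554 0.1632] xt [-0.0951  0.9955 -0.0017] zt [ 0.5438  0.0506 -0.8377] yawx 5.455772900101881 lean 33.106252357641765 F [-0.3869  0.1764 -0.6562] w 0.03873380358138319
q [ 1.1427  0.12   -1.3564  2.0188  0.3228  0.5382  1.2584]
tip hopper [-0.1515  0.0096] 0.18463872918550447
tab turn [0.0193 0.0018 0.0002] then shift [0.0004 0.0009 0.0913]
tab-noturn shift [ 0.0005 -0.0004  0.0914]
235 188 [350.8828 282.4314]
268 255 [353.4616 285.6763]
```

View pics/top21.png

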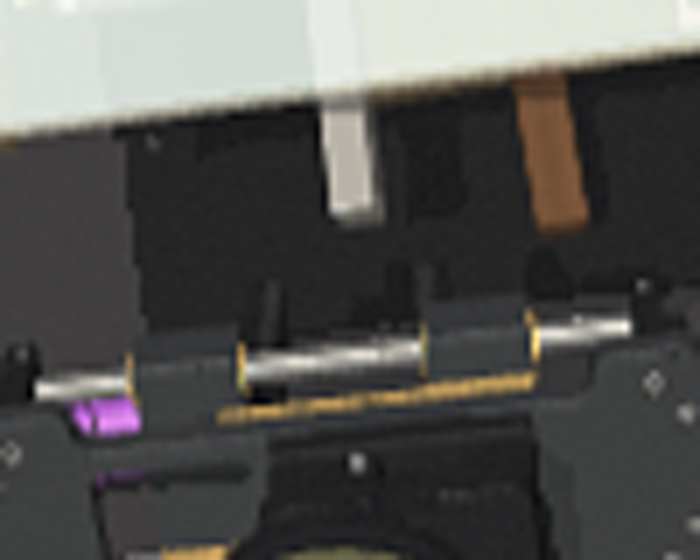

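View pics/scene21.png

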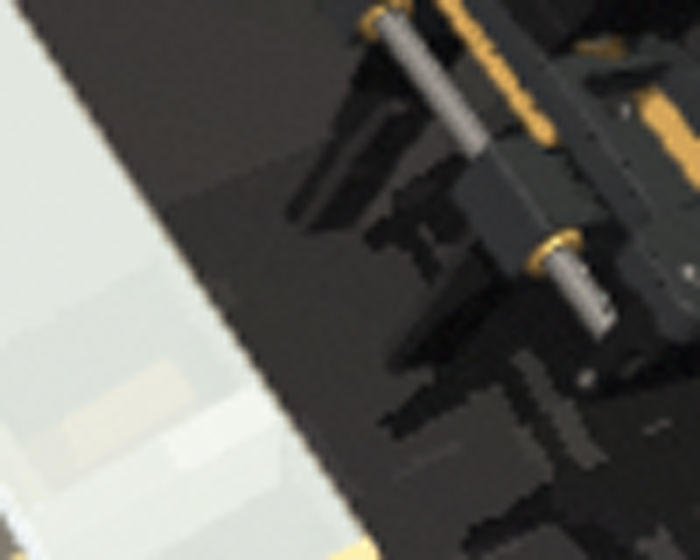

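Emit:
{"op": "arm_command", "data": {"commands": [[[0, 0, 0, 0, 0, 0.023, 45], [0, 0, 0, 0, 0, 0.023, 45], [0, 0, 0, 0, 0, 0.023, 45], [0, 0, 0, 0, 0, 0.022, 45], [0, 0, 0, 0, 0, 0, 0], [0, 0, 0, 0, 0, 0, 0], [0, 0, 0, 0, 0, 0, 0], [0, 0, 0, 0, 0, 0, 0]]], "newtons": 30}}

```text
time: 29.65
ee_pos: [0.6816, 0.0599, 0.0864]
eef_rot: [0.645, 0.71, 0.21, 0.191]
ft_force: [-7.4, -1.4, 6.5]
width: 0.014
```

Run:
```python
from g import *
s,Rm=st();print("tip hopper",H(tip()),tip()[2])
c=camera("top");crop(c["frame"],220,150,360,270,5,"pics/top22.png")
```

```text
t 29.65 pos [0.6816 0.0599 0.0864] xt [-0.095   0.9955 -0.0009] zt [ 0.5425  0.051  -0.8385] yawx 5.45104067934422 lean 33.01490169810671 F [-7.3937 -1.3649  6.5307] w 0.013984623986337378
q [ 0.7082  0.3548 -0.9934  1.9841  0.7885  0.4808  0.8753]
tip hopper [-0.1029  0.0095] 0.1079160902495201
```

View pics/top22.png

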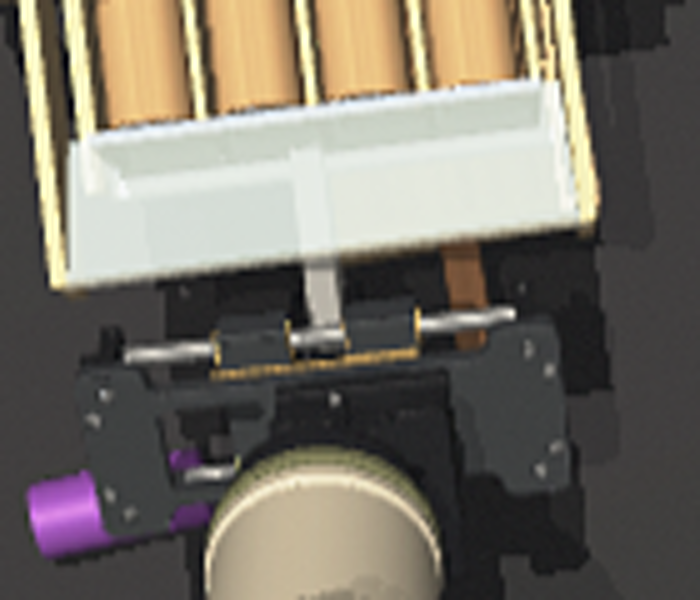

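Emit:
{"op": "arm_command", "data": {"commands": [[[0, 0, 0, 0, 0, -0.002, 0], [0, 0, 0, 0.0115, 0, 0, 0], [0, 0, 0, 0.0115, 0, 0, 0], [0, 0, 0, 0.0115, 0, 0, 0], [0, 0, 0, 0.0115, 0, 0, 0], [0, 0, 0, 0.0115, 0, 0, 0], [0, 0, 0, 0.0115, 0, 0, 0], [0, 0, 0, 0.0115, 0, 0, 0], [0, 0, 0, 0, 0, 0, 0], [0, 0, 0, 0, 0, 0, 0]]]}}

```text
time: 30.95
ee_pos: [0.6721, 0.1409, 0.087]
eef_rot: [0.645, 0.71, 0.21, 0.19]
ft_force: [-5.2, 2.2, -0.9]
width: 0.0139
```

Run:
```python
from g import *
s,Rm=st();print("tip hopper",H(tip()),tip()[2])
c=camera("top");crop(c["frame"],200,100,360,235,4.4,"pics/top23.png")
```

```text
t 30.95 pos [0.6721 0.1409 0.087 ] xt [-0.0964  0.9953  0.0004] zt [ 0.5409  0.0527 -0.8394] yawx 5.534563740837805 lean 32.92255892945891 F [-5.1703  2.1644 -0.9046] w 0.013892000320995352
q [ 0.5006  0.3485 -0.9491  1.9734  0.8854  0.5401  0.6471]
tip hopper [-0.1046  0.091 ] 0.10844844857925204
```

View pics/top23.png

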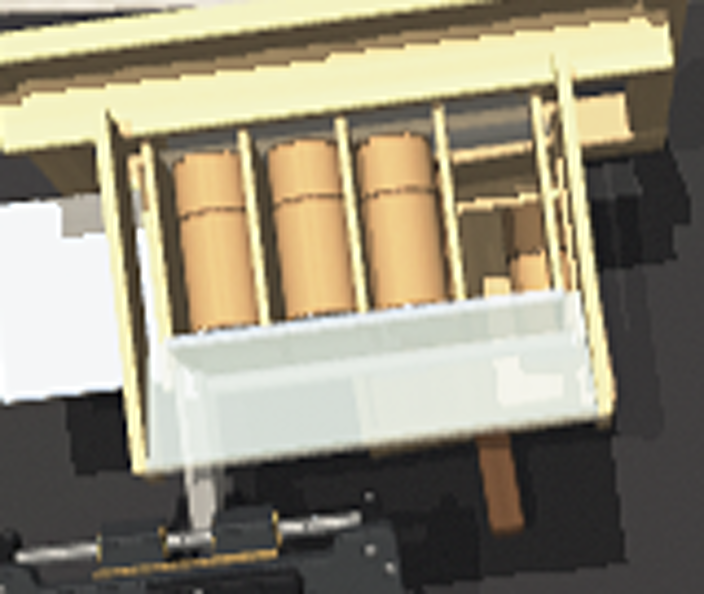

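Emit:
{"op": "arm_command", "data": {"commands": [[[0, 0, 0, 0.004, 0, 0, 0], [0, 0, 0, 0.004, 0, 0, 0], [0, 0, 0, 0, 0, 0, 0], [0, 0, 0, 0, 0, 0, 0]]]}}

```text
time: 31.5
ee_pos: [0.6714, 0.1472, 0.0869]
eef_rot: [0.645, 0.71, 0.209, 0.191]
ft_force: [-9.9, -3.4, 4.4]
width: 0.0141
```

Run:
```python
from g import *
s,Rm=st();print("tip hopper",H(tip()),tip()[2])
c=camera("top");crop(c["frame"],200,100,360,235,4.4,"pics/top24.png")
```

```text
t 31.5 pos [0.6714 0.1472 0.0869] xt [-0.0942  0.9955 -0.0013] zt [ 0.5407  0.0501 -0.8397] yawx 5.407320970582527 lean 32.889437892180595 F [-9.8717 -3.4461  4.411 ] w 0.014146864730065158
q [ 0.4811  0.3501 -0.9445  1.9704  0.8961  0.5496  0.6252]
tip hopper [-0.1046  0.0973] 0.10840610742313254
```

View pics/top24.png

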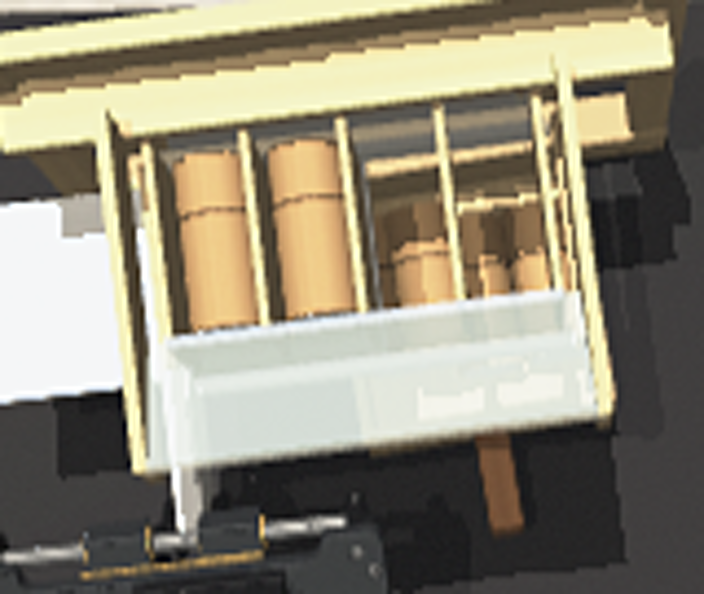

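Emit:
{"op": "arm_command", "data": {"commands": [[[0, 0, 0, -0.011, 0, 0, 0], [0, 0, 0, -0.011, 0, 0, 0], [0, 0, 0, -0.011, 0, 0, 0], [0, 0, 0, -0.011, 0, 0, 0], [0, 0, 0, -0.011, 0, 0, 0], [0, 0, 0, -0.011, 0, 0, 0], [0, 0, 0, -0.011, 0, 0, 0], [0, 0, 0, -0.008, 0, 0, 0], [0, 0, 0, -0.003, 0, 0, 0], [0, 0, 0, 0, 0, 0, 0]]]}}

```text
time: 32.8
ee_pos: [0.681, 0.0598, 0.0871]
eef_rot: [0.645, 0.709, 0.21, 0.191]
ft_force: [12.9, 6.3, -17.5]
width: 0.0135
```

Run:
```python
from g import *
s,Rm=st();print("tip hopper",H(tip()),tip()[2])
```

```text
t 32.8 pos [0.681  0.0598 0.0871] xt [-0.0947  0.9955  0.001 ] zt [ 0.5422  0.0525 -0.8386] yawx 5.436299517077883 lean 33.00344277603007 F [ 12.9224   6.3271 -17.5498] w 0.013515646926549664
q [ 0.7113  0.3522 -0.9947  1.985   0.78    0.4795  0.8819]
tip hopper [-0.1036  0.0094] 0.10857554314604188
```

Emit:
{"op": "arm_command", "data": {"commands": [[[0, 0, 0, -0.0015, 0, 0.001, 0], [0, 0, 0, -0.0015, 0, 0.001, 0], [0, 0, 0, 0, 0, 0, 0]]]}}

```text
time: 33.17
ee_pos: [0.6813, 0.0598, 0.0868]
eef_rot: [0.644, 0.71, 0.21, 0.191]
ft_force: [-26.2, 6.3, 19.4]
width: 0.014
```

Run:
```python
from g import *
s,Rm=st();print("tip hopper",H(tip()),tip()[2])
c=camera("top");crop(c["frame"],220,150,360,270,5,"pics/top25.png")
```

```text
t 33.175 pos [0.6813 0.0598 0.0868] xt [-0.0981  0.9952 -0.0004] zt [ 0.5422  0.0531 -0.8386] yawx 5.627790922454765 lean 33.00851436576865 F [-26.1785   6.3109  19.3743] w 0.014031547078346937
q [ 0.7117  0.354  -0.9951  1.9844  0.7819  0.4793  0.8848]
tip hopper [-0.1032  0.0094] 0.10825786152960797
```

View pics/top25.png

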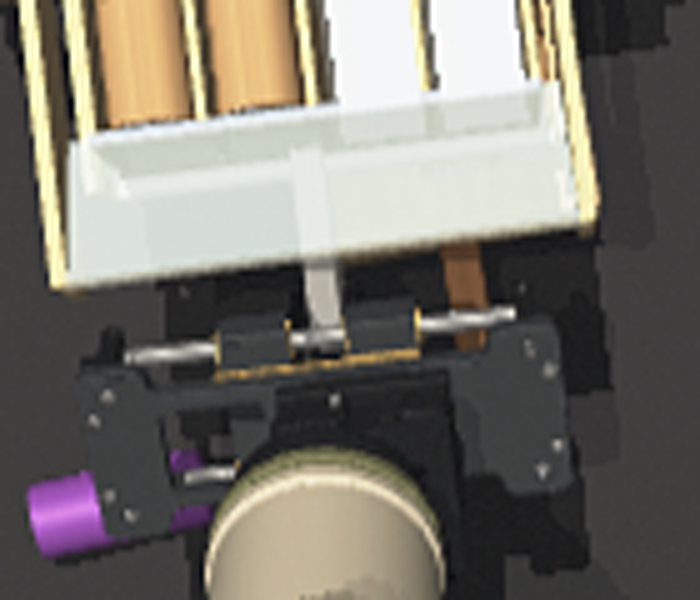

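Emit:
{"op": "arm_command", "data": {"commands": [[[0, 0, 0, -0.002, 0, -0.001, 0], [0, 0, 0, -0.002, 0, 0, 0], [0, 0, 0, 0, 0, 0, 0], [0, 0, 0, 0, 0, 0, 0]]]}}

```text
time: 33.72
ee_pos: [0.6812, 0.06, 0.087]
eef_rot: [0.642, 0.712, 0.213, 0.189]
ft_force: [-0.4, 21.2, -8.2]
width: 0.0139
```

Run:
```python
from g import *
s,Rm=st();print("tip hopper",H(tip()),tip()[2])
```

```text
t 33.725 pos [0.6812 0.06   0.087 ] xt [-0.1032  0.9946  0.0046] zt [ 0.5426  0.0602 -0.8378] yawx 5.925229332576377 lean 33.08798712201009 F [-0.4278 21.249  -8.2285] w 0.013863259298550569
q [ 0.7235  0.3561 -1.0028  1.9853  0.7729  0.4738  0.8998]
tip hopper [-0.1033  0.0094] 0.108450907411997
```

Emit:
{"op": "arm_command", "data": {"commands": [[[0, 0, 0, 0.002, 0, 0, 0], [0, 0, 0, 0, 0, 0, 45], [0, 0, 0, 0, 0, 0, 45], [0, 0, 0, 0.003, 0, 0, 45], [0, 0, 0, 0, 0, -0.02, 45], [0, 0, 0, 0, 0, -0.03, 45], [0, 0, 0, 0, 0, -0.04, 45], [0, 0, 0, 0, 0, -0.04, 45], [0, 0, 0, 0, -0.02, -0.04, 45], [0, 0, 0, 0, -0.03, -0.04, 45], [0, 0, 0, 0, 0, 0, 45]]]}}

```text
time: 35.1
ee_pos: [0.5556, 0.0334, 0.1968]
eef_rot: [0.653, 0.708, 0.188, 0.189]
ft_force: [0.2, -0.6, -0.3]
width: 0.0395
```

Run:
```python
from g import *
s,Rm=st()
c=camera("top");cv2.imwrite("pics/top26.png",c["frame"][:,:,::-1]);crop(c["frame"],200,100,360,235,4.4,"pics/top26c.png")
c=camera("scene");cv2.imwrite("pics/scene26.png",c["frame"][:,:,::-1])
```

```text
t 35.1 pos [0.5556 0.0334 0.1968] xt [-0.0746  0.997  -0.0217] zt [ 0.5141  0.0198 -0.8575] yawx 4.281503355328475 lean 30.962563563939803 F [ 0.2477 -0.5863 -0.2803] w 0.03950941748985608
q [ 1.054  -0.3364 -1.0373  2.1132 -0.4597  0.6935  1.8935]
```

View pics/top26c.png

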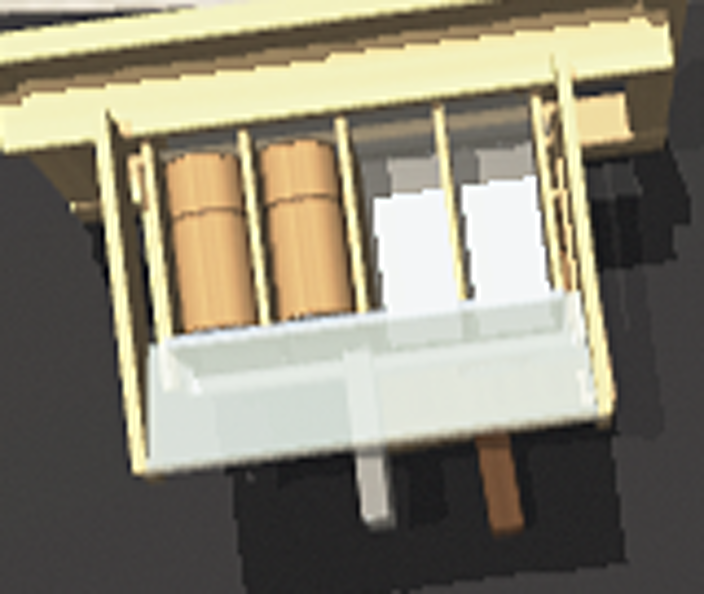

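View pics/scene26.png

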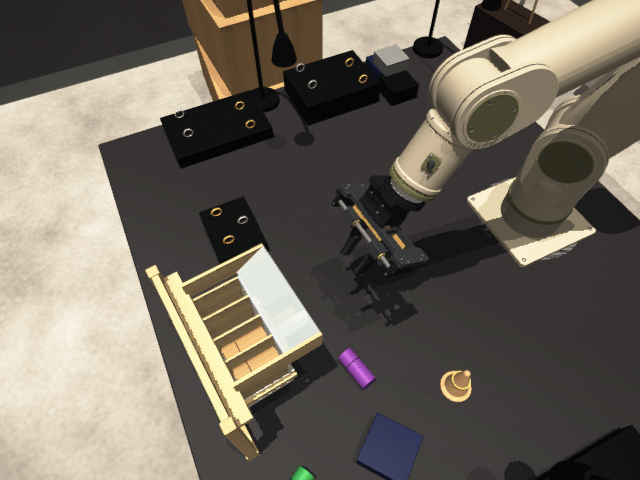

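View pics/top26.png

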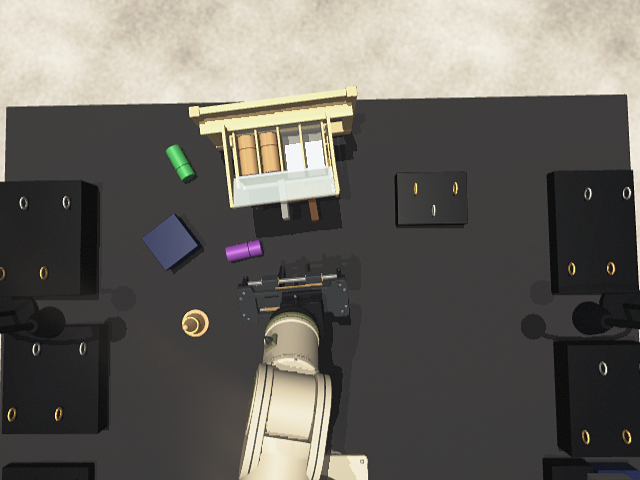

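Run:
```python
from g import *
c=camera("top")
P=lambda a,b,z:onz(c,200+(a+.5)/4.4-.5,100+(b+.5)/4.4-.5,z)
print("fin",H(P(375,524,.146)),"handle end",H(P(508,530,.05)),"root",H(P(492,440,.05)))
from bench import close_job
print(close_job())
```

```text
fin [-0.1294  0.0112] handle end [-0.13   -0.0501] root [-0.0826 -0.0469]
the job is handed in; nothing more can be done
None
```

The tray stands under bays 1 and 2 with four tubes in it. Bays 3 and 4 still hold theirs, and the gate is fully shut again. I handed the job in at about 35 s of the 64 s.

**What I did**
- I dragged the tray by its handle from the right front, then pushed it by the end of its handle until I felt the stop rail (about 6 N).
- I opened the gate by its tab to about 0.088 m, saw both bays empty, then pushed it shut. It stopped moving even under 21 N.

**Last checks**
- **Tray:** from the handle end, its centre is at about x -3, y -47 mm in the hopper's frame. That is within 3 mm of the target, turned at most a few degrees from square (noisy reading).
- **Gate:** the tab is at y about 11 mm, which means shut to within measuring error.
- **Tubes:** the top view showed two tubes missing from each of bays 1 and 2, and tubes still in bays 3 and 4.
- **Bystanders:** they and the two look-alike tubes looked unmoved in both cameras, and the robot touches nothing.

**What went wrong or disagreed**
- **Fingertips:** they sit about 31 mm further back along the tool than stated, measured across two views. Because of this I pushed once over the handle, gripped it only by the tips, and once squeezed off its end. Each time I mended it and re-measured before the final push.
- **Joint range:** joint 7 once read -2.601 against its limit of -2.6 at steep tilt, and I backed off at once. If the limit is judged strictly, this could count against the run.

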